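# Clear the powder bench: sort vials, jar and gas fittings

### The job

Clear the loose pieces off the bench before the next weighing: put the white-capped and the blue-capped vial fully down into the two free holes of the blue vial rack, and the red-lidded jar into the free well of the white jar holder. Brass and steel must not get mixed, so stand the loose brass fitting in the yellow tray with the brass spares and the loose steel fitting in the grey tray with the steel spares, each upright on its nut. Don't disturb the open dish of weighed powder.

Things in the scene. Friction and masses are not known exactly. Their poses are not given: they have to be found in the camera images.
- white_vial_mid (a point): Glass sample vial with a WHITE screw cap and pale powder: 27 mm diameter, 66 mm tall (glass body up to 52 mm, cap 24 mm diameter above). Stands upright on the worktop at the start; the point is its centre, 33 mm above its bottom; z is its axis. 25 to 50 g. Belongs in the vial rack.
- blue_vial_mid (a point): Glass sample vial with a BLUE screw cap: same size and point as the white-capped one (27 mm diameter, 66 mm tall, point 33 mm above its bottom). Belongs in the vial rack.
- red_jar_mid (a point): Wide-neck reagent jar with a RED screw lid: body 50 mm diameter up to 56 mm, lid 48 mm diameter, 72 mm tall in all, about 100 to 200 g. Stands upright; the point is its centre, 36 mm above its bottom. Belongs in the jar holder.
- brass_fitting_mid (a point): Loose BRASS (gold-coloured) tube fitting standing on its hexagon nut: 20 mm across (hexagon nut up to 11 mm, round collar above it, narrower stem at the top), 36 mm tall, about 50 g. The point is its centre, 18 mm above its bottom. Belongs in the yellow tray.
- steel_fitting_mid (a point): Loose STEEL (pale silver-grey, cream in warm light) tube fitting standing on its nut: 20 mm across, 34 mm tall, else like the brass one. The point is its centre, 17 mm above its bottom. Belongs in the grey tray.
- rack: Blue vial rack, fixed, 66 (x) x 148 (y) x 26 mm high. Origin: centre of its underside, z up. Three 34 mm round holes with bevelled mouths at y = -46, 0 and +46 mm; vials pass the top plate (26 mm up) and stand on the base plate (upper face 4 mm up). A black-capped vial fixed in the rack (top 70 mm up) fills the hole at +46; the other two are free, either vial may go in either.
- jar_holder: White jar holder block, fixed, 84 (x) x 152 (y) x 22 mm high, with a small lug at each end (166 mm overall). Origin: centre of its underside, z up. Two 60 mm round wells with bevelled mouths, floors 5 mm above the underside: at y = -36 mm free, at y = +36 mm always filled by a black-lidded jar fixed in the holder (46 mm diameter, top 83 mm up).
- brass_tray: YELLOW shallow tray for brass fittings, fixed, 100 (x) x 124 (y) mm, 16 mm high with its rolled rim, walls 3 to 5 mm, floor 3 mm thick. Origin: centre of its underside, z up. Two spare brass fittings, fixed in the tray, stand near its +y end (20 mm across, 25 to 52 mm from the centre in y, tops 39 mm up); the rest of the floor, towards -y, is free.
- steel_tray: GREY shallow tray for steel fittings, fixed where it stands, same size and origin as the yellow one. Two spare steel fittings, fixed in the tray, stand near its +y end (20 mm across, 25 to 52 mm from the centre in y, tops 37 mm up); the rest of the floor, towards -y, is free.
- dish: Open glass dish with a little weighed-out powder, loose, 60 mm diameter, 14 mm high, 30 g, standing between the things and the trays. Origin: centre of its underside. Must stay where it is, within 15 mm and level.

How it is judged:
By the outcome, as a careful person would: the job done as asked, in the order asked, and still so for the second after the job is handed in, with the robot touching nothing.
It also fails if it takes over 136 s, if anything falls off the work surface, if the arm or the gripper's body presses on something with over 40 N, if the wrist force passes 120 N, or if a joint passes its speed limit or range.

### The arm

A 6-joint arm with a two-finger parallel gripper is mounted at the origin on a cart in front of the work surface, level with it; the furniture and walls round the work are solid. World frame = base frame: x ahead of the robot, y to its left, z up, the work surface at z = 0. Lengths are in mm, angles in rad, forces in N, time in s.
With the tool pointing down it reaches from about 275 to 750 mm from the base axis. Payload 10.2 kg.
Tool frame: the origin (TCP) lies midway between the tips of the shut fingers; the grasp point (between the pads) lies 19 mm behind it; x points along the fingers, y is the direction in which the jaws open and shut, and the axes are right-handed (so a half turn about x gives the same grasp; the last joint's range is limited). The gripper opens to 85 mm and grips with 20 to 120 N. Pads are 22 mm wide; open, the fingers measure 114 mm over their backs; the gripper's body (76 mm by 85 mm) begins 54 mm behind the grasp point. The pads swing forward as they close: fully open they stand 13 mm farther back than shut.
Start: joints at [-1.346, 0.313, 1.498, -0, 1.331, -0.223], TCP at [227.305, -473.248, 231.294] pointing down, gripper open.
Joint ranges: [-2.94, 2.94], [-0.97, 2.17], [0.19, 2.56], [-1.23, 4.37], [0.02, 3.11], [-2.88, 2.88]. Speed limits (rad/s): [2.39, 2.39, 3.01, 3.14, 3.14, 3.14].

### API

Orientations are given as a unit quaternion [w, x, y, z].
In Python, from rig import ctrl gives the robot as it stands.
- The arm moves only by the tool arm_command, never from a script. Its argument "plan" is a list of rows, each a list of 5 numbers: the shift along the tool's x, y, z in m, then the turn about the tool's x in rad, then the opening, from 0 (shut) to 1 (fully open). A call has 1 to 12 rows; each row shifts and turns the commanded pose from where the row before left it, along the tool's axes as they then stand; what a row does not reach is not made up. A row lasts 1/8 s, in which the tool goes at most 62.5 mm and 10.7 degrees, less where a joint would pass 70% of its speed; a pose out of reach is approached as far as the arm can. A call with a gripper value outside its range is refused whole. The fingers move at their own pace and stop on an object; "squeeze" is the grip in N (left out, the last holds). Time passes only in rows, so rows that do not move let the fingers close. It gives the time, the measured TCP pose, the force and the opening at its end, in the units of the state.
- ctrl.sense(): the state, without advancing time (a new reading comes with each control period).
- ctrl.capture(name): name is "scene" or "top"; returns a dict with "color" (400x640x3 uint8, red, green, blue), "fx", "fy", "cx", "cy" (pixels), "k1" (the pictures are not rectified: a ray, as slopes to the right and down, at radius r is drawn at 1 + k1 r^2 times it, then the intrinsics apply), "xyz" and "orientation" of the camera in the world. Camera axes: x right, y up, looking along -z (the intrinsics and any distortion apply to the point x, -y, -z); pixel columns grow to the right and rows downward; lengths in mm; the calibration is good to about 2 mm. A picture is of the moment at which its call begins. There is no depth.
- ctrl.finish_job(): hands the job in, once; it reports no verdict.
Trained networks look in the newest picture that a camera, given by its name, has taken for a name from the list of things; names that differ only in an ending like _2 or _b are one class to them, and where a whole thing is asked for, a point or a joint stands for the part that bears it (a point fixed in the world has none). Each returns a list of dicts, best first, with "score" (0 to 1); they miss things now and then, are a little off and sometimes report something else, mostly with a low value. They report only what shows in the picture. A call takes as long as a camera call.
- ctrl.spot_in(camera, query): "uv" ([column, row] in pixels, amid what is visible of it).
- ctrl.regions_of(camera, query): "mask" (400x640 bool, what is visible of it) and "uv" ([column, row] in pixels, amid what is visible of it).
- ctrl.place_of(camera, query): "uv" ([column, row] in pixels: a listed point, or the origin of a listed thing).
The state is a dict: "time_s": time; "joints": joint angles; "dq": joint speeds; "tau": joint torques, N m; "eef_pos": TCP position; "ee_rot": TCP orientation; "force": force on the tool from outside, world axes, zero at the start; "wrist_torque": the same for the moment, N m; "grip_width": opening from 0.0 (shut) to 1.0 (fully open).
Only numpy, scipy, OpenCV 4.12 (cv2) and the standard library are available. Lean on these libraries where they do the work, as an engineer would, in place of code of your own. Each camera call takes 0.05 s, during which the arm holds its last target.

## Working session

There is one attempt and no reset: what is moved stays moved. The work goes in short steps, Python scripts to look and compute and a tool call to move; the robot and the scene stay as the last step left them, time stands still between calls to the robot, and variables do not carry over. Pictures are saved under pics/ and viewed, and the job is handed in when it is done.

Besides the shell and the picture viewer there is one more tool, called in YAML: its name, and indented under it one key for each argument. arm_command: Moves the arm, as the interface text tells. Its arguments: {"type":"object","properties":{"plan":{"type":"array"},"squeeze":{"type":"number"}},"required":["plan"]}

```bash
mkdir -p pics; ls; python3 - <<'E'
from rig import ctrl
import cv2
s=ctrl.sense()
for k,v in s.items(): print(k,v)
for n in("scene","top"):
    c=ctrl.capture(n)
    cv2.imwrite(f"pics/{n}0.png",c["color"][:,:,::-1])
    print(n,{k:v for k,v in c.items() if k!="color"})
E
```

```text
pics
time_s 0.0
joints [-1.34637187e+00  3.13500579e-01  1.49844852e+00 -2.57603531e-05
  1.33100585e+00 -2.23393804e-01]
dq [ 0.00070099 -0.00046949  0.00020359  0.00111336  0.00098991 -0.00166436]
tau [-6.23825381e-04 -4.12263680e+01 -2.59744996e+01 -1.94808526e-04
  4.06980820e-03 -5.85511415e-06]
eef_pos [ 227.25108002 -472.97585156  230.7048928 ]
ee_rot [-0.15652845 -0.68944547 -0.15749173  0.68946366]
force [0.38645268 0.38054838 0.27805181]
wrist_torque [-0.00912216  0.01286361  0.00750035]
grip_width 0.9967792499122202
scene {'fx': 435.0958996603645, 'fy': 435.0958996603645, 'cx': 312.56653053153167, 'cy': 194.81670820136478, 'k1': -0.05091034584858747, 'xyz': array([-251.15744376,  571.33986655,  725.00146131]), 'orientation': array([-0.42707764, -0.20403213,  0.40166248,  0.7839916 ])}
top {'fx': 474.50704679597874, 'fy': 474.50704679597874, 'cx': 317.09572409873306, 'cy': 210.62439058405144, 'k1': -0.08161842630708076, 'xyz': array([ 289.7875357 ,   52.83507078, 1566.12321334]), 'orientation': array([ 0.71279704,  0.0522955 , -0.04258648, -0.6981203 ])}
```

View pics/scene0.png

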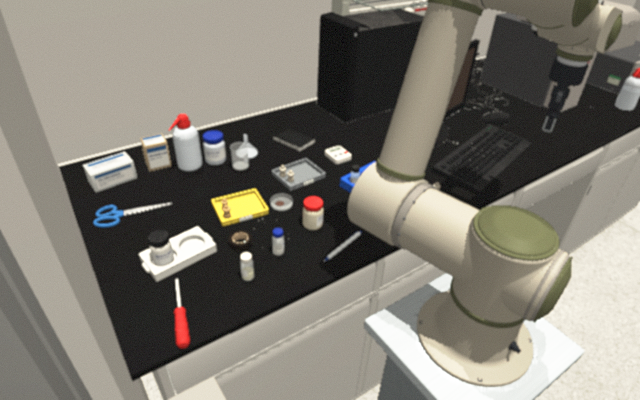

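View pics/top0.png

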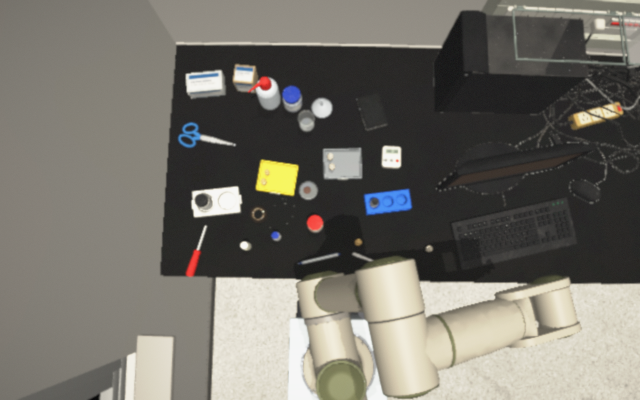

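```bash
cat > h.py <<'E'
import numpy as np, cv2
from scipy.spatial.transform import Rotation as R
from rig import ctrl
def rot(q): return R.from_quat([q[1],q[2],q[3],q[0]])
def ray(c,uv):
    x=(uv[0]-c["cx"])/c["fx"]; y=(uv[1]-c["cy"])/c["fy"]
    r0=np.hypot(x,y); r=r0
    for _ in range(20): r=r0/(1+c["k1"]*r*r)
    s=r/r0 if r0>0 else 1
    return rot(c["orientation"]).apply([x*s,-y*s,-1.])
def atz(c,uv,z):
    d=ray(c,uv); o=c["xyz"]; return o+d*(z-o[2])/d[2]
def proj(c,p):
    q=rot(c["orientation"]).inv().apply(np.asarray(p,float)-c["xyz"])
    x=q[0]/-q[2]; y=-q[1]/-q[2]; f=1+c["k1"]*(x*x+y*y)
    return np.array([c["cx"]+c["fx"]*x*f,c["cy"]+c["fy"]*y*f])
def tri(cs,uvs):
    A=np.zeros((3,3));b=np.zeros(3)
    for c,uv in zip(cs,uvs):
        d=ray(c,uv);d/=np.linalg.norm(d);P=np.eye(3)-np.outer(d,d);A+=P;b+=P@c["xyz"]
    return np.linalg.solve(A,b)
E
python3 - <<'E'
from h import *
cs={n:ctrl.capture(n) for n in("scene","top")}
Z=dict(white_vial_mid=33,blue_vial_mid=33,red_jar_mid=36,brass_fitting_mid=18,steel_fitting_mid=17,rack=0,jar_holder=0,brass_tray=0,steel_tray=0,dish=0)
for q,z in Z.items():
    for n in cs:
        for r in ctrl.place_of(n,q)[:3]:
            print(q,n,round(r["score"],2),np.round(r["uv"],1),np.round(atz(cs[n],r["uv"],z),1))
E
```

```text
white_vial_mid scene 0.72 [246.1 263.6] [385.8 305.7  33. ]
white_vial_mid scene 0.26 [311.9 211.9] [461.1  82.5  33. ]
white_vial_mid top 0.5 [242.7 247.1] [372.6 314.7  33. ]
blue_vial_mid scene 0.86 [277.7 240.5] [414.1 209.5  33. ]
blue_vial_mid scene 0.28 [241.7 207.5] [571.1 225.6  33. ]
blue_vial_mid top 0.5 [278.  238.7] [402.4 200.9  33. ]
red_jar_mid scene 0.63 [314.8 210.1] [460.2  74.3  36. ]
red_jar_mid scene 0.47 [242.9 206.5] [569.6 222.6  36. ]
red_jar_mid top 0.58 [427.8 247.8] [ 382.4 -283.7   36. ]
red_jar_mid top 0.57 [315.2 222.3] [458.   81.5  36. ]
brass_fitting_mid top 0.46 [360.7 245.8] [385.9 -68.2  18. ]
steel_fitting_mid scene 0.35 [436.4 191. ] [ 370.6 -278.3   17. ]
steel_fitting_mid top 0.54 [430.3 248.2] [ 382.4 -296.    17. ]
rack scene 0.63 [366.3 178.8] [ 540.7 -164.6    0. ]
rack scene 0.57 [248.5 265.2] [408.7 290.7   0. ]
rack top 0.81 [387.6 201.1] [ 537.9 -158.1    0. ]
jar_holder scene 0.88 [176.4 255.2] [527.2 419.5   0. ]
jar_holder scene 0.7 [299.  177.5] [651.   2.   0.]
jar_holder top 0.94 [216.6 200.8] [527.7 415.2   0. ]
brass_tray scene 0.89 [242.9 204.2] [621.7 199.9   0. ]
brass_tray top 0.83 [274.7 178.4] [607.8 221.9   0. ]
brass_tray top 0.36 [307.8 191.9] [563.8 109.2   0. ]
steel_tray scene 0.9 [300.6 175.8] [656.2  -6.9   0. ]
steel_tray top 0.76 [339.4 165.9] [654.9   4.7   0. ]
dish scene 0.84 [282.9 205.3] [560.4 110.3   0. ]
dish top 0.66 [308.5 191.5] [565.2 106.9   0. ]
dish top 0.36 [341.  163.2] [ 6.644e+02 -6.000e-01  0.000e+00]
```

```bash
python3 - <<'E'
import cv2
a=cv2.imread("pics/top0.png")
cv2.imwrite("pics/t0a.png",cv2.resize(a[140:280,180:340],None,fx=5,fy=4.2857,interpolation=cv2.INTER_CUBIC)[:, :800])
cv2.imwrite("pics/t0b.png",cv2.resize(a[140:270,300:460],None,fx=5,fy=5*0.92,interpolation=cv2.INTER_CUBIC)[:600, :800])
a=cv2.imread("pics/scene0.png")
cv2.imwrite("pics/s0a.png",cv2.resize(a[150:300,130:390],None,fx=3,fy=3,interpolation=cv2.INTER_CUBIC))
E
```

```text
(no output)
```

View pics/t0a.png

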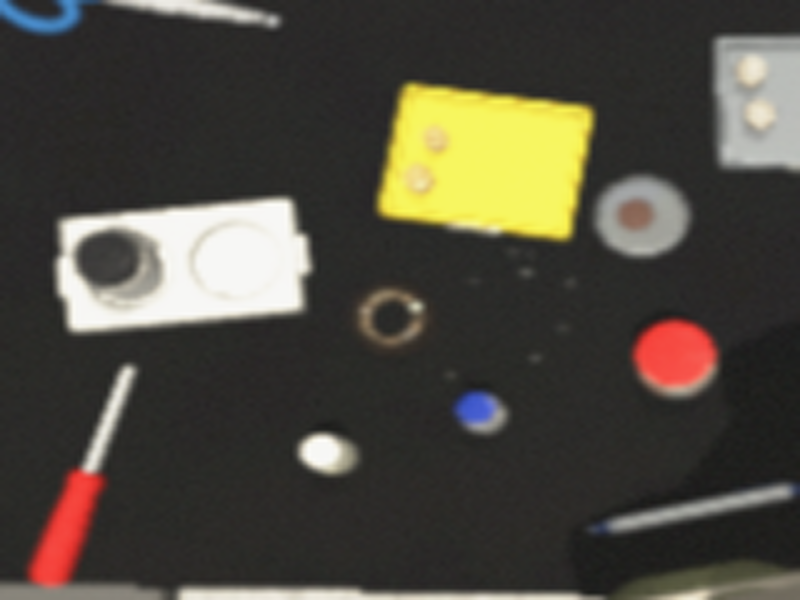

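View pics/t0b.png

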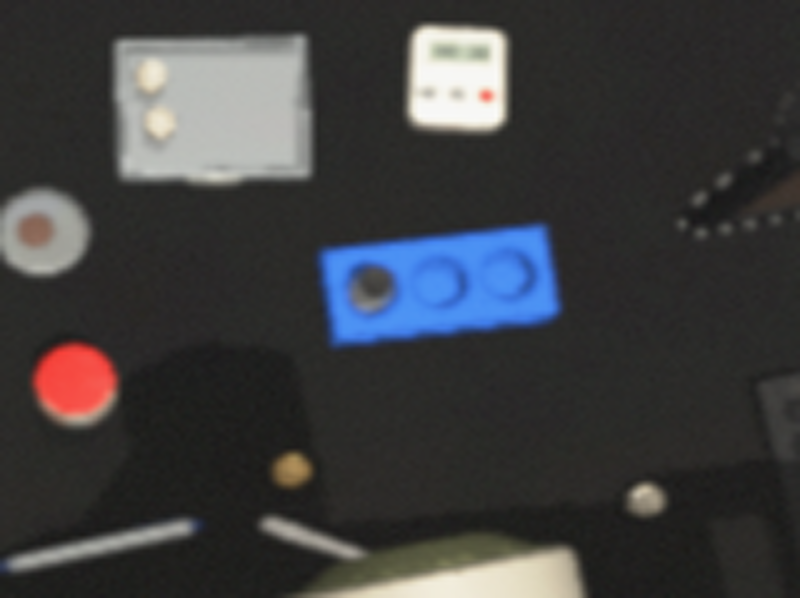

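View pics/s0a.png

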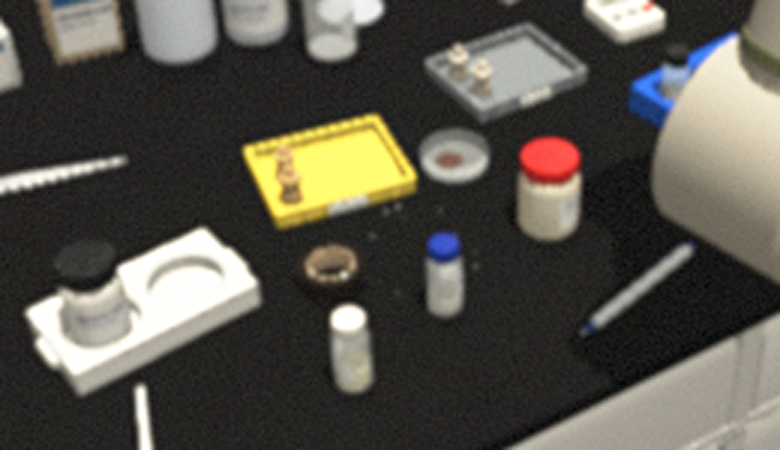

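```bash
cat > fit.py <<'E'
from h import *
from scipy.optimize import minimize
def cyl(parts,n=40):
    a=np.linspace(0,2*np.pi,n,endpoint=False)
    return np.array([[r*np.cos(t),r*np.sin(t),z] for r,z in parts for t in a])
def box(lx,ly,h): return np.array([[sx*lx/2,sy*ly/2,z] for sx in(-1,1) for sy in(-1,1) for z in(0,h)])
S=8
def projn(c,P):
    q=rot(c["orientation"]).inv().apply(P-c["xyz"])
    x=q[:,0]/-q[:,2]; y=q[:,1]/q[:,2]; f=1+c["k1"]*(x*x+y*y)
    return np.c_[c["cx"]+c["fx"]*x*f,c["cy"]+c["fy"]*y*f]
def silh(c,pts,win):
    u0,v0,u1,v1=win
    uv=(projn(c,pts)-[u0,v0]+0.5)*S-0.5   # pixel centre convention
    h=cv2.convexHull(uv.astype(np.float32)).reshape(-1,2)
    im=np.zeros(((v1-v0)*S,(u1-u0)*S),np.uint8)
    cv2.fillPoly(im,[np.round(h*16).astype(np.int32)],255,shift=4)
    g=cv2.resize(im,(u1-u0,v1-v0),interpolation=cv2.INTER_AREA).astype(float)/255
    return cv2.GaussianBlur(g,(0,0),0.6)
def fit(items,shape,p0,yaw=False,z=0.):
    """items: list of (cam, softmask(win), win)"""
    def cost(p):
        t=p[2] if yaw else 0.
        M=np.array([[np.cos(t),-np.sin(t),0],[np.sin(t),np.cos(t),0],[0,0,1]])
        P=shape@M.T+[p[0],p[1],z]
        return sum(((silh(c,P,w)-m)**2).sum() for c,m,w in items)
    x0=list(p0[:3]) if yaw else list(p0[:2])
    sim=[x0]+[[x0[j]+((8 if j<2 else .08) if j==i else 0) for j in range(len(x0))] for i in range(len(x0))]
    r=minimize(cost,x0,method="Nelder-Mead",options=dict(initial_simplex=sim,xatol=.02,fatol=1e-3,maxiter=300))
    r=minimize(cost,r.x,method="Nelder-Mead",options=dict(xatol=.02,fatol=1e-3,maxiter=300))
    return r.x,r.fun
def win_of(c,shape,p,pad=7):
    P=shape+[p[0],p[1],0]; uv=projn(c,P); 
    return (max(0,int(uv[:,0].min())-pad),max(0,int(uv[:,1].min())-pad),min(640,int(uv[:,0].max())+pad),min(400,int(uv[:,1].max())+pad))
def soft(c,win,seed,fn):
    u0,v0,u1,v1=win
    m=fn(c["color"].astype(float))[v0:v1,u0:u1]   # 0..1
    n,l=cv2.connectedComponents((m>.4).astype(np.uint8))
    sv,su=int(round(seed[1]))-v0,int(round(seed[0]))-u0
    k=l[max(sv-2,0):sv+3,max(su-2,0):su+3]; k=k[k>0]
    if len(k)==0: return m
    k=np.bincount(k).argmax()
    near=cv2.dilate((l==k).astype(np.uint8),np.ones((3,3)))
    m=np.where(near>0,m,0)
    # fill holes
    cn,_=cv2.findContours((l==k).astype(np.uint8),cv2.RETR_EXTERNAL,cv2.CHAIN_APPROX_NONE)
    f=np.zeros(m.shape,np.uint8); cv2.drawContours(f,cn,-1,1,-1)
    er=cv2.erode(f,np.ones((3,3)))
    return np.where(er>0,1.,m)
def lin(x,a,b): return np.clip((x-a)/(b-a),0,1)
bright=lambda im: lin(im.max(2),45,110)
vial=cyl([(13.5,0),(13.5,52),(12,52),(12,66)]); jar=cyl([(25,0),(25,56),(24,56),(24,72)])
fitb=cyl([(10.5,0),(10.5,11),(5,36)]);fits=cyl([(10.5,0),(10.5,11),(5,34)])
SH=dict(white=vial,blue=vial,red=jar,brass=fitb,steel=fits,rack=box(66,148,26),holder=box(84,152,22),ytray=box(100,124,16),gtray=box(100,124,16),dish=cyl([(30,0),(30,14)]))
E
python3 - <<'E'
from fit import *
cs={n:ctrl.capture(n) for n in("scene","top")}
im=cs["top"]["color"]; print("bench",im[220:235,330:340].mean((0,1)),im[150:160,250:256].mean((0,1)))
g={'white':(380,310),'blue':(408,205),'red':(459,79),'brass':(386,-68),'steel':(382,-296),'rack':(540,-160,.1),'holder':(527,416,.05),'ytray':(612,212,-.1),'gtray':(655,0,.0),'dish':(563,108)}
yel=lambda im: lin(np.minimum(im[...,0],im[...,1])-im[...,2],25,90)
blu=lambda im: lin(im[...,2]-im[...,0],25,90)
fn=dict(ytray=yel,rack=blu)
for k,p in g.items():
    out=[]
    its={}
    for n,c in cs.items():
        if n=="scene" and k in("rack","brass"): continue
        w=win_of(c,SH[k],p,9 if k not in('rack','holder','ytray','gtray') else 14)
        seed=proj(c,(p[0],p[1],10))
        its[n]=(c,soft(c,w,seed,fn.get(k,bright)),w)
        x,f=fit([its[n]],SH[k],p,len(p)==3); out.append((n,np.round(x,2),round(f,1)))
    x,f=fit(list(its.values()),SH[k],p,len(p)==3); out.append(("both",np.round(x,2),round(f,1)))
    print(k,*out)
E
```

```text
bench [30.19333333 30.58       28.88      ] [41.91666667 40.81666667 40.33333333]
white ('scene', array([380.22, 307.31]), np.float64(9.2)) ('top', array([378.15, 307.94]), np.float64(8.9)) ('both', array([379.71, 307.58]), np.float64(20.2))
blue ('scene', array([412.95, 209.59]), np.float64(6.4)) ('top', array([412.03, 209.39]), np.float64(5.1)) ('both', array([412.86, 209.64]), np.float64(12.0))
red ('scene', array([456.45,  83.2 ]), np.float64(19.8)) ('top', array([455.35,  83.28]), np.float64(23.5)) ('both', array([455.82,  83.03]), np.float64(44.0))
brass ('top', array([400.19, -60.06]), np.float64(3.0)) ('both', array([400.19, -60.06]), np.float64(3.0))
steel ('scene', array([ 361.31, -261.46]), np.float64(356.0)) ('top', array([ 383.27, -293.69]), np.float64(1.8)) ('both', array([ 384.36, -290.98]), np.float64(373.0))
rack ('top', array([ 5.3434e+02, -1.5536e+02,  1.5000e-01]), np.float64(22.2)) ('both', array([ 5.3434e+02, -1.5536e+02,  1.5000e-01]), np.float64(22.2))
holder ('scene', array([5.2256e+02, 4.1512e+02, 1.6000e-01]), np.float64(170.3)) ('top', array([5.2363e+02, 4.1513e+02, 1.3000e-01]), np.float64(112.5)) ('both', array([5.2319e+02, 4.1425e+02, 1.5000e-01]), np.float64(288.4))
ytray ('scene', array([ 6.1349e+02,  2.1419e+02, -1.2000e-01]), np.float64(56.5)) ('top', array([ 6.1085e+02,  2.1417e+02, -1.3000e-01]), np.float64(59.5)) ('both', array([ 6.1205e+02,  2.1417e+02, -1.2000e-01]), np.float64(123.2))
gtray ('scene', array([ 6.6398e+02, -4.4300e+00,  4.0000e-02]), np.float64(20.7)) ('top', array([ 6.6266e+02, -3.6700e+00,  4.0000e-02]), np.float64(58.6)) ('both', array([ 6.6293e+02, -4.6900e+00,  3.0000e-02]), np.float64(80.5))
dish ('scene', array([569.62, 110.72]), np.float64(6.2)) ('top', array([568.29, 108.41]), np.float64(10.9)) ('both', array([569.23, 110.11]), np.float64(20.2))
```

```bash
cat >> h.py <<'E'
def pose():
    s=ctrl.sense(); r=rot(s["ee_rot"]).as_matrix()
    return s,r
def go(x,y,z,jaw=None,step=50,pr=True):
    """print the shift in tool axes to reach a TCP, and the turn to bring the jaw axis to the angle"""
    s,r=pose(); d=np.array([x,y,z])-s["eef_pos"]; t=r.T@d
    a=np.arctan2(r[1,1],r[0,1]); 
    turn=0
    if jaw is not None:
        e=(jaw-a+np.pi/2)%np.pi-np.pi/2   # world-z turn
        turn=e*np.sign(r[2,0])
        Rt=R.from_euler("x",turn).as_matrix(); 
    print("at",np.round(s["eef_pos"],1),"jaw",round(a,3),"tilt",np.round(r[:,0],3),"F",np.round(s["force"],1),"grip",round(s["grip_width"],3),"t",round(s["time_s"],2))
    print(" shift(tool,m)",np.round(t/1000,4),"turn",round(turn,3),"len",round(np.linalg.norm(d)))
    if jaw is not None: print(" shift after turn",np.round((r@Rt).T@d/1000,4))
E
python3 - <<'E'
from h import *
s,r=pose();print(np.round(r,3),s["joints"])
go(400,-250,230,0.13)
E
```

```text
[[ 0.     0.433 -0.901]
 [ 0.    -0.901 -0.433]
 [-1.     0.    -0.   ]] [-1.34639879e+00  3.12934420e-01  1.49766829e+00  1.20295488e-05
  1.33099059e+00 -2.23389920e-01]
at [ 227.3 -473.3  231.3] jaw -1.123 tilt [ 0.  0. -1.] F [-0.2 -0.2 -0.5] grip 0.995 t 1.3
 shift(tool,m) [ 0.0013 -0.1265 -0.2523] turn -1.253 len 282
 shift after turn [ 0.0013  0.2002 -0.199 ]
```

arm_command:
  plan:
    - [0,0,0,-0.18,1]
    - [0,0,0,-0.18,1]
    - [0,0,0,-0.18,1]
    - [0,0,0,-0.18,1]
    - [0,0,0,-0.18,1]
    - [0,0,0,-0.18,1]
    - [0,0,0,-0.18,1]
    - [0,0.035,-0.045,0,1]
    - [0,0.035,-0.045,0,1]
    - [0,0.035,-0.045,0,1]
    - [0,0.03,-0.05,0,1]
    - [0,0.03,-0.05,0,1]
  squeeze: 40

```text
time_s: 2.8
eef_pos: [359.1, -216.2, 231.5]
ee_rot: [0.533, 0.465, 0.533, -0.465]
force: [1.0, 0.1, -0.2]
grip_width: 0.999
```

```bash
python3 -c "
from h import *
go(430,0,230,.15); go(385,307,200,.15)"
```

```text
at [ 359.1 -216.2  231.5] jaw 0.137 tilt [ 0.001 -0.    -1.   ] F [ 1.   0.1 -0.2] grip 0.999 t 2.8
 shift(tool,m) [ 0.0014  0.0996 -0.2045] turn -0.013 len 228
 shift after turn [ 0.0014  0.1024 -0.2032]
at [ 359.1 -216.2  231.5] jaw 0.137 tilt [ 0.001 -0.    -1.   ] F [ 1.   0.1 -0.2] grip 0.999 t 2.8
 shift(tool,m) [ 0.0313  0.0969 -0.5148] turn -0.013 len 525
 shift after turn [ 0.0313  0.1037 -0.5135]
```

arm_command:
  plan:
    - [0,0.02,-0.04,-0.013,1]
    - [0,0.02,-0.045,0,1]
    - [0,0.02,-0.045,0,1]
    - [0,0.02,-0.045,0,1]
    - [0,0,-0.045,0,1]
    - [0,0,-0.045,0,1]
    - [0,0,-0.045,0,1]
    - [0,0,-0.045,0,1]
    - [0,0,-0.045,0,0.8]
    - [0.02,0.01,-0.045,0,0.7]
    - [0.01,0.01,-0.04,0,0.7]
    - [0,0,-0.02,0,0.7]

```text
time_s: 4.3
eef_pos: [382.2, 297.8, 200.3]
ee_rot: [0.536, 0.46, 0.537, -0.461]
force: [-0.2, 0.1, 0.3]
grip_width: 0.708
```

```bash
python3 -c "
from h import *
go(379.5,307.5,110,.15)
for n in('scene','top'):
  c=ctrl.capture(n); cv2.imwrite(f'pics/{n}1.png',c['color'][:,:,::-1])
print(proj(c,(400,-60,10)))"
```

```text
at [382.2 297.8 200.3] jaw 0.152 tilt [-0.001 -0.001 -1.   ] F [-0.2  0.1  0.3] grip 0.708 t 4.3
 shift(tool,m) [ 0.0903 -0.001  -0.01  ] turn 0.002 len 91
 shift after turn [ 0.0903 -0.001  -0.01  ]
[358.04820644 241.5908028 ]
```

View pics/scene1.png

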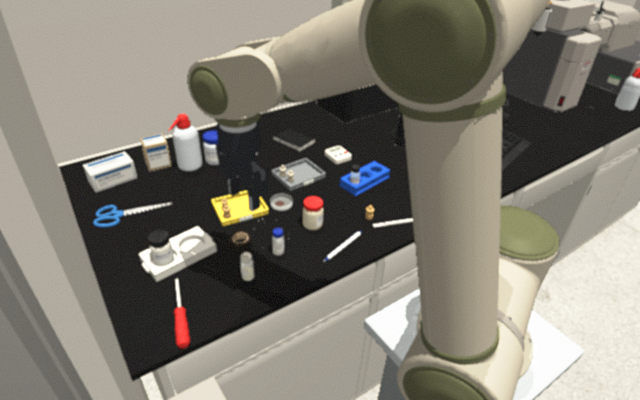

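View pics/top1.png

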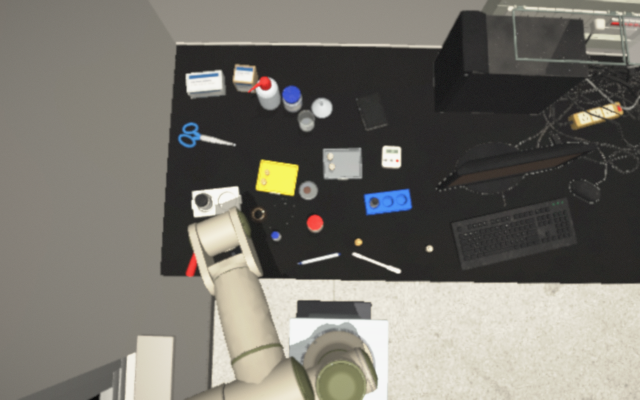

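```bash
cat > f2.py <<'E'
from fit import *
cs={n:ctrl.capture(n) for n in("scene","top")}
g={'brass':(400,-60),'steel':(383,-293),'rack':(534,-155,.15)}
blu=lambda im: lin(im[...,2]-im[...,0],25,90)
for k,p in g.items():
    out=[];its={}
    for n,c in cs.items():
        if n=="scene" and k=="steel": continue
        w=win_of(c,SH[k],p,9 if k!='rack' else 14)
        its[n]=(c,soft(c,w,proj(c,(p[0],p[1],10)),blu if k=='rack' else bright),w)
        x,f=fit([its[n]],SH[k],p,len(p)==3); out.append((n,np.round(x,2),round(f,1)))
    x,f=fit(list(its.values()),SH[k],p,len(p)==3); out.append(("both",np.round(x,2),round(f,1)))
    print(k,*out)
for n,c in cs.items():
    im=cv2.resize(c["color"],None,fx=6,fy=6,interpolation=cv2.INTER_CUBIC)[:,:,::-1].copy()
    def ring(P,col):
        uv=(projn(c,P)+.5)*6-.5; cv2.polylines(im,[np.round(uv).astype(np.int32)],True,col,1)
    def T(o,yaw,P): 
        M=np.array([[np.cos(yaw),-np.sin(yaw),0],[np.sin(yaw),np.cos(yaw),0],[0,0,1]]); return P@M.T+[o[0],o[1],0]
    a=np.linspace(0,2*np.pi,60); ci=lambda y,r,z:np.c_[r*np.cos(a),y+r*np.sin(a),0*a+z]
    ho=((523.2,414.7),.145); ra=((x[0],x[1]),x[2])
    ring(T(*ho,ci(-36,31,22)),(0,0,255)); ring(T(*ho,ci(-36,30,5)),(0,255,0))
    ring(T(*ho,np.array([[-42,-76,22],[42,-76,22],[42,76,22],[-42,76,22.]])),(0,0,255))
    for y in(-46,0): ring(T(*ra,ci(y,17,26)),(0,0,255))
    ring(T(*ra,np.array([[-33,-74,26],[33,-74,26],[33,74,26],[-33,74,26.]])),(0,0,255))
    for nm,o in(("h",ho),("r",ra)):
        u,v=proj(c,(o[0][0],o[0][1],15)); u,v=int(u*6),int(v*6)
        cv2.imwrite(f"pics/{nm}_{n}.png",im[max(v-200,0):v+200,max(u-250,0):u+250])
E
python3 f2.py; cd pics; python3 -c "
import cv2,numpy as np
a=[cv2.resize(cv2.imread(f),(400,300)) for f in('h_top.png','r_top.png','h_scene.png','r_scene.png')]
cv2.imwrite('ov.png',np.vstack([np.hstack(a[:2]),np.hstack(a[2:])]))"
```

```text
brass ('scene', array([401.07, -59.69]), np.float64(17.0)) ('top', array([399.44, -60.47]), np.float64(14.2)) ('both', array([400.09, -59.31]), np.float64(31.8))
steel ('top', array([ 382.9 , -294.51]), np.float64(6.8)) ('both', array([ 382.9 , -294.51]), np.float64(6.8))
rack ('scene', array([ 5.3457e+02, -1.5436e+02,  1.6000e-01]), np.float64(38.1)) ('top', array([ 5.3441e+02, -1.5535e+02,  1.5000e-01]), np.float64(22.5)) ('both', array([ 5.3458e+02, -1.5511e+02,  1.5000e-01]), np.float64(62.5))
```

View pics/ov.png

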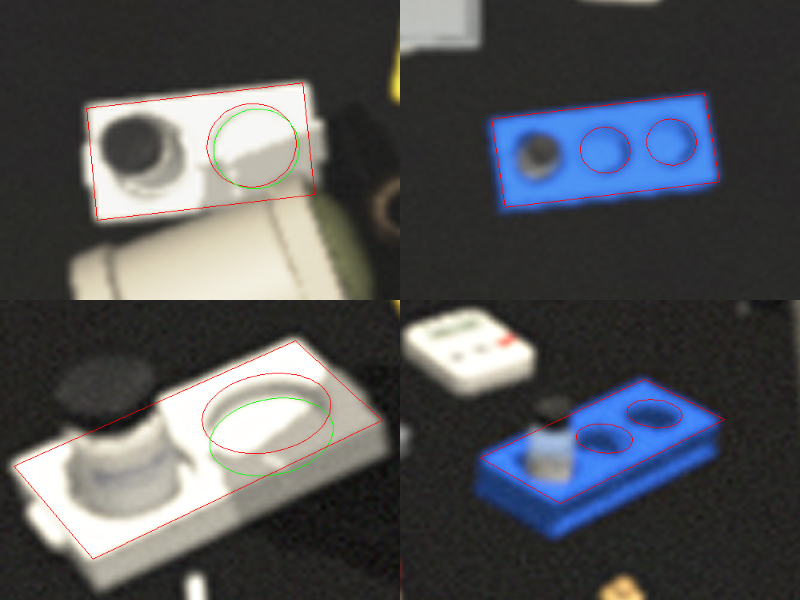

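arm_command:
  plan:
    - [0.03,-0.001,-0.01,0,0.7]
    - [0.04,0,0,0,0.7]
    - [0.04,0,0,0,0.7]
    - [0.03,0,0,0,0.7]
    - [0.02,0,0,0,0.7]
    - [0.01,0,0,0,0.7]
    - [0,0,0,0,0.7]

```text
time_s: 5.38
eef_pos: [380.4, 305.4, 31.4]
ee_rot: [0.536, 0.461, 0.536, -0.461]
force: [0.3, 0.9, 0.2]
grip_width: 0.704
```

```bash
python3 -c "
from h import *
go(379.7,307.5,30,.15)
c=ctrl.capture('scene'); cv2.imwrite('pics/s2.png',cv2.resize(c['color'][170:310,170:370],None,fx=4,fy=4,interpolation=cv2.INTER_CUBIC)[:,:,::-1])"
```

```text
at [380.4 305.4  31.4] jaw 0.149 tilt [-0. -0. -1.] F [0.3 0.9 0.2] grip 0.704 t 5.38
 shift(tool,m) [ 0.0014 -0.0003 -0.0021] turn -0.001 len 3
 shift after turn [ 0.0014 -0.0003 -0.0021]
```

View pics/s2.png

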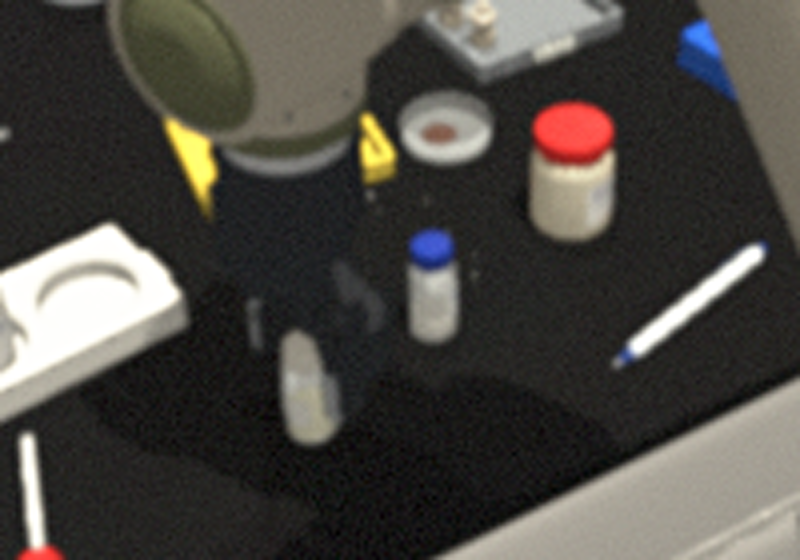

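arm_command:
  plan:
    - [0.001,0,-0.002,0,0.6]
    - [0,0,0,0,0.0]
    - [0,0,0,0,0.0]
    - [0,0,0,0,0.0]
    - [0,0,0,0,0.0]
    - [0,0,0,0,0.0]
    - [0,0,0,0,0.0]
  squeeze: 30

```text
time_s: 6.3
eef_pos: [380.0, 308.0, 30.8]
ee_rot: [0.536, 0.461, 0.536, -0.461]
force: [-1.3, 0.6, 5.4]
grip_width: 0.295
```

arm_command:
  plan:
    - [-0.01,0,0,0,0]
    - [-0.03,0,0,0,0]
    - [-0.04,0,0,0,0]
    - [-0.03,0,0,0,0]
    - [-0.01,0,0,0,0]
    - [0,0,0,0,0]

```text
time_s: 7.05
eef_pos: [379.8, 307.8, 150.2]
ee_rot: [0.536, 0.461, 0.536, -0.461]
force: [0.6, -0.2, -0.6]
grip_width: 0.295
```

```bash
python3 -c "
from h import *
go(534.6,-155,150,.15)
go(541.5,-200.5,150,.15)
for n in('scene','top'):
  c=ctrl.capture(n); cv2.imwrite(f'pics/{n}3.png',cv2.resize(c['color'][120:300,150:390],None,fx=3,fy=3,interpolation=cv2.INTER_CUBIC)[:,:,::-1])"
```

```text
at [379.8 307.8 150.2] jaw 0.15 tilt [ 0.  0. -1.] F [ 0.6 -0.2 -0.6] grip 0.295 t 7.05
 shift(tool,m) [2.000e-04 8.390e-02 4.808e-01] turn -0.0 len 488
 shift after turn [2.000e-04 8.390e-02 4.808e-01]
at [379.8 307.8 150.2] jaw 0.15 tilt [ 0.  0. -1.] F [ 0.6 -0.2 -0.6] grip 0.295 t 7.05
 shift(tool,m) [2.000e-04 8.390e-02 5.268e-01] turn -0.0 len 533
 shift after turn [2.000e-04 8.390e-02 5.268e-01]
```

View pics/scene3.png

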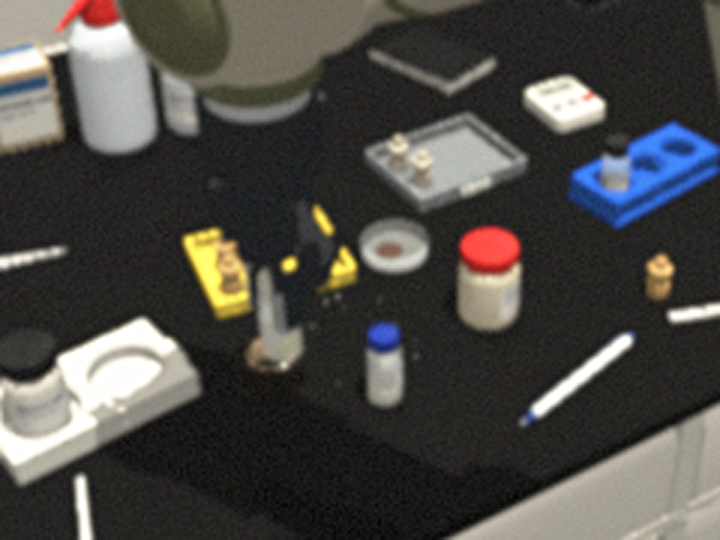

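arm_command:
  plan:
    - [0,0.005,0.03,0,0]
    - [0,0.01,0.05,0,0]
    - [0,0.01,0.055,0,0]
    - [0,0.01,0.055,0,0]
    - [0,0.01,0.055,0,0]
    - [0,0.01,0.055,0,0]
    - [0,0.01,0.055,0,0]
    - [0,0.01,0.055,0,0]
    - [0,0.005,0.05,0,0]
    - [0,0.004,0.04,0,0]
    - [0,0,0.026,0,0]
    - [0,0,0,0,0]

```text
time_s: 8.65
eef_pos: [541.0, -200.8, 148.6]
ee_rot: [0.535, 0.462, 0.536, -0.462]
force: [-0.5, 0.1, -0.0]
grip_width: 0.296
```

```bash
python3 -c "
from h import *
go(541.5,-200.5,90,.15)
"
```

```text
at [ 541.  -200.8  148.6] jaw 0.148 tilt [-0.002  0.001 -1.   ] F [-0.5  0.1 -0. ] grip 0.296 t 8.65
 shift(tool,m) [ 0.0586  0.0006 -0.0002] turn -0.002 len 59
 shift after turn [ 0.0586  0.0006 -0.0002]
```

arm_command:
  plan:
    - [0.03,0,0,0,0]
    - [0.03,0,0,0,0]
    - [0.015,0,0,0,0]
    - [0,0,0,0,0]

```text
time_s: 9.15
eef_pos: [541.1, -198.9, 74.5]
ee_rot: [0.535, 0.461, 0.537, -0.461]
force: [-0.2, -0.3, -0.2]
grip_width: 0.299
```

```bash
python3 -c "
from h import *
go(541.5,-200.5,36,.15)
a=np.linspace(0,2*np.pi,40)
ims=[]
for n in('scene','top'):
  c=ctrl.capture(n)
  im=cv2.resize(c['color'],None,fx=6,fy=6,interpolation=cv2.INTER_CUBIC)[:,:,::-1].copy()
  s=ctrl.sense()['eef_pos']
  for z,r in((s[2]-30,13.5),):
    uv=np.array([(proj(c,(s[0]+r*np.cos(t),s[1]+r*np.sin(t),z))+.5)*6-.5 for t in a]).astype(np.int32); cv2.polylines(im,[uv],True,(0,255,0),1)
  uv=np.array([(proj(c,(541.5+17*np.cos(t),-200.5+17*np.sin(t),26))+.5)*6-.5 for t in a]).astype(np.int32); cv2.polylines(im,[uv],True,(0,0,255),1)
  u,v=(proj(c,(541,-200,40))*6).astype(int); ims.append(im[v-220:v+180,u-200:u+200])
cv2.imwrite('pics/p4.png',np.hstack(ims))"
```

```text
at [ 541.1 -198.9   74.5] jaw 0.151 tilt [-0.002  0.001 -1.   ] F [-0.2 -0.3 -0.2] grip 0.299 t 9.15
 shift(tool,m) [0.0385 0.0002 0.0017] turn 0.001 len 39
 shift after turn [0.0385 0.0002 0.0017]
```

View pics/p4.png

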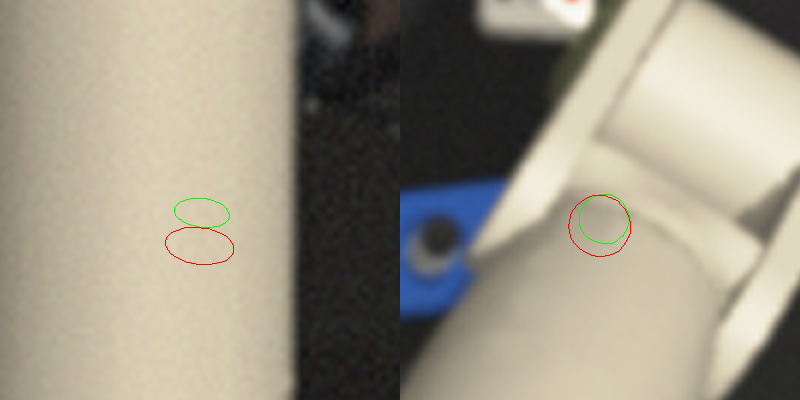

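arm_command:
  plan:
    - [0.008,0,0.001,0,0]
    - [0.008,0,0,0,0]
    - [0,0,0,0,0]

```text
time_s: 9.62
eef_pos: [541.3, -200.5, 58.6]
ee_rot: [0.536, 0.461, 0.537, -0.461]
force: [-0.5, 0.7, -0.4]
grip_width: 0.291
```

arm_command:
  plan:
    - [0.007,0,0,0,0]
    - [0.007,0,0,0,0]
    - [0,0,0,0,0]

```text
time_s: 10.0
eef_pos: [541.3, -200.4, 44.6]
ee_rot: [0.536, 0.461, 0.537, -0.461]
force: [-0.5, -0.1, -0.1]
grip_width: 0.3
```

```bash
python3 -c "
from h import *
go(541.5,-200.5,34.5,.15)
"
```

```text
at [ 541.3 -200.4   44.6] jaw 0.15 tilt [-0.001  0.001 -1.   ] F [-0.5 -0.1 -0.1] grip 0.3 t 10.0
 shift(tool,m) [0.0101 0.0002 0.0001] turn -0.0 len 10
 shift after turn [0.0101 0.0002 0.0001]
```

arm_command:
  plan:
    - [0.005,0,0,0,0]
    - [0.003,0,0,0,0]
    - [0.001,0,0,0,0]
    - [0,0,0,0,0]

```text
time_s: 10.5
eef_pos: [541.7, -200.7, 36.3]
ee_rot: [0.536, 0.461, 0.536, -0.461]
force: [0.1, 0.5, -0.5]
grip_width: 0.296
```

arm_command:
  plan:
    - [0.001,0,0,0,0]
    - [0.001,0,0,0,0]
    - [0,0,0,0,0]

```text
time_s: 10.88
eef_pos: [541.8, -200.8, 34.8]
ee_rot: [0.536, 0.461, 0.536, -0.461]
force: [-1.7, 0.0, 5.6]
grip_width: 0.294
```

arm_command:
  plan:
    - [0,0,0,0,0.4]
    - [0,0,0,0,0.6]
    - [0,0,0,0,0.7]
    - [-0.01,0,0,0,0.7]
    - [-0.03,0,0,0,0.7]
    - [-0.04,0,0,0,0.7]
    - [-0.03,0,0,0,0.7]
    - [0,0,-0.04,0,0.7]
    - [0,-0.01,-0.05,0,0.7]
    - [0,-0.015,-0.055,0,0.7]
    - [0,-0.015,-0.055,0,0.7]
    - [0,-0.01,-0.05,0,0.7]

```text
time_s: 12.38
eef_pos: [453.9, 40.6, 145.1]
ee_rot: [0.536, 0.461, 0.536, -0.461]
force: [0.4, 0.3, -0.1]
grip_width: 0.703
```

```bash
python3 -c "
from h import *
go(412.8,209.5,150,.15)
a=np.linspace(0,2*np.pi,40)
ims=[]
for n in('scene','top'):
  c=ctrl.capture(n)
  im=cv2.resize(c['color'],None,fx=6,fy=6,interpolation=cv2.INTER_CUBIC)[:,:,::-1].copy()
  u,v=(proj(c,(534,-160,40))*6).astype(int); ims.append(im[v-220:v+180,u-200:u+200])
cv2.imwrite('pics/p5.png',np.hstack(ims))"
```

```text
at [453.9  40.6 145.1] jaw 0.15 tilt [ 0.001 -0.    -1.   ] F [ 0.4  0.3 -0.1] grip 0.703 t 12.38
 shift(tool,m) [-0.005  -0.0154 -0.1731] turn -0.0 len 174
 shift after turn [-0.005  -0.0154 -0.1731]
```

View pics/p5.png

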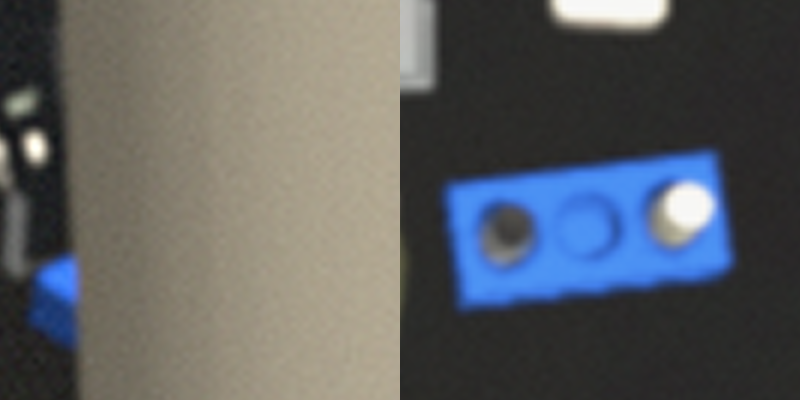

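The white vial stands in the far hole, its cap seen at about (685, 205) in the right view. Next comes the blue vial.

arm_command:
  plan:
    - [0,-0.005,-0.05,0,0.7]
    - [0,-0.005,-0.05,0,0.7]
    - [0,-0.005,-0.045,0,0.7]
    - [0,0,-0.028,0,0.7]
    - [0.02,0,0,0,0.7]
    - [0.04,0,0,0,0.7]
    - [0.03,0,0,0,0.7]
    - [0.017,0,0,0,0.7]
    - [0.007,0,0,0,0.7]
    - [0,0,0,0,0.7]

```text
time_s: 13.72
eef_pos: [414.6, 207.7, 30.6]
ee_rot: [0.536, 0.461, 0.536, -0.461]
force: [-0.4, 0.5, -0.8]
grip_width: 0.695
```

```bash
python3 -c "
from h import *
go(412.8,209.5,30,.15)
"
```

```text
at [414.6 207.7  30.6] jaw 0.15 tilt [ 0.  0. -1.] F [-0.4  0.5 -0.8] grip 0.695 t 13.72
 shift(tool,m) [ 0.0006 -0.0015 -0.002 ] turn -0.0 len 3
 shift after turn [ 0.0006 -0.0015 -0.002 ]
```

arm_command:
  plan:
    - [0,-0.0015,-0.002,0,0.6]
    - [0,0,0,0,0.0]
    - [0,0,0,0,0.0]
    - [0,0,0,0,0.0]
    - [0,0,0,0,0.0]
    - [0,0,0,0,0.0]
    - [-0.01,0,0,0,0]
    - [-0.03,0,0,0,0]
    - [-0.04,0,0,0,0]
    - [-0.03,0,0,0,0]
    - [-0.01,0,0,0,0]
    - [0,0,0,0,0]

```text
time_s: 15.22
eef_pos: [412.3, 209.6, 150.2]
ee_rot: [0.536, 0.461, 0.536, -0.461]
force: [0.5, 0.6, -0.3]
grip_width: 0.301
```

```bash
python3 -c "
from h import *
go(534.6,-155,150,.15)
"
```

```text
at [412.3 209.6 150.2] jaw 0.15 tilt [ 0.  0. -1.] F [ 0.5  0.6 -0.3] grip 0.301 t 15.22
 shift(tool,m) [2.000e-04 6.640e-02 3.788e-01] turn -0.0 len 385
 shift after turn [2.000e-04 6.640e-02 3.788e-01]
```

arm_command:
  plan:
    - [0,0.005,0.03,0,0]
    - [0,0.01,0.05,0,0]
    - [0,0.01,0.055,0,0]
    - [0,0.01,0.055,0,0]
    - [0,0.01,0.055,0,0]
    - [0,0.01,0.05,0,0]
    - [0,0.007,0.044,0,0]
    - [0,0.004,0.03,0,0]
    - [0,0,0.01,0,0]
    - [0.02,0,0,0,0]
    - [0.02,0,0,0,0]
    - [0,0,0,0,0]

```text
time_s: 16.73
eef_pos: [533.2, -154.0, 108.5]
ee_rot: [0.535, 0.461, 0.538, -0.461]
force: [0.8, 0.9, -1.1]
grip_width: 0.298
```

```bash
python3 -c "
from h import *
go(534.6,-155,60,.15)
"
```

```text
at [ 533.2 -154.   108.5] jaw 0.151 tilt [-0.004  0.002 -1.   ] F [ 0.8  0.9 -1.1] grip 0.298 t 16.73
 shift(tool,m) [0.0485 0.0014 0.0014] turn 0.001 len 49
 shift after turn [0.0485 0.0014 0.0014]
```

arm_command:
  plan:
    - [0.02,0,0,0,0]
    - [0.018,0,0.0005,0,0]
    - [0.01,0,0,0,0]
    - [0,0,0,0,0]
    - [0,0,0,0,0]

```text
time_s: 17.35
eef_pos: [534.7, -155.8, 63.1]
ee_rot: [0.537, 0.461, 0.536, -0.461]
force: [-0.7, -0.3, -0.6]
grip_width: 0.296
```

```bash
python3 -c "
from h import *
go(534.6,-155,34.8,.15)
"
```

```text
at [ 534.7 -155.8   63.1] jaw 0.15 tilt [ 0.001 -0.001 -1.   ] F [-0.7 -0.3 -0.6] grip 0.296 t 17.35
 shift(tool,m) [ 0.0283 -0.0001 -0.0008] turn 0.0 len 28
 shift after turn [ 0.0283 -0.0001 -0.0008]
```

arm_command:
  plan:
    - [0.008,0,-0.0005,0,0]
    - [0.007,0,0,0,0]
    - [0,0,0,0,0]

```text
time_s: 17.73
eef_pos: [533.9, -155.1, 46.6]
ee_rot: [0.536, 0.461, 0.537, -0.461]
force: [0.2, -0.2, -0.3]
grip_width: 0.301
```

arm_command:
  plan:
    - [0.006,0,0,0,0]
    - [0.004,0,0,0,0]
    - [0.001,0,0,0,0]
    - [0,0,0,0,0]

```text
time_s: 18.23
eef_pos: [534.3, -155.2, 36.3]
ee_rot: [0.536, 0.461, 0.536, -0.461]
force: [-0.4, -0.6, 0.8]
grip_width: 0.3
```

arm_command:
  plan:
    - [0.001,0,0,0,0]
    - [0.001,0,0,0,0]
    - [0,0,0,0,0]

```text
time_s: 18.6
eef_pos: [534.5, -155.4, 34.9]
ee_rot: [0.536, 0.461, 0.536, -0.461]
force: [-1.7, 0.0, 5.7]
grip_width: 0.3
```

arm_command:
  plan:
    - [0,0,0,0,0.4]
    - [0,0,0,0,0.6]
    - [0,0,0,0,0.7]
    - [-0.01,0,0,0,0.7]
    - [-0.03,0,0,0,0.7]
    - [-0.04,0,0,0,0.7]
    - [-0.04,0,0,0,0.8]
    - [0,-0.008,-0.04,0,1]
    - [0,-0.01,-0.05,0,1]
    - [0,-0.01,-0.05,0,1]
    - [0,-0.01,-0.05,0,1]
    - [0,-0.004,-0.04,0,1]

```text
time_s: 20.1
eef_pos: [457.6, 67.5, 155.1]
ee_rot: [0.536, 0.461, 0.536, -0.461]
force: [1.1, 0.3, -0.1]
grip_width: 0.998
```

```bash
python3 -c "
from h import *
go(455.8,83.2,150,.15)
ims=[]
for n in('scene','top'):
  c=ctrl.capture(n)
  im=cv2.resize(c['color'],None,fx=6,fy=6,interpolation=cv2.INTER_CUBIC)[:,:,::-1].copy()
  u,v=(proj(c,(534,-160,40))*6).astype(int); ims.append(im[v-220:v+180,u-200:u+200])
cv2.imwrite('pics/p6.png',np.hstack(ims))"
```

```text
at [457.6  67.5 155.1] jaw 0.15 tilt [ 0.001 -0.    -1.   ] F [ 1.1  0.3 -0.1] grip 0.998 t 20.1
 shift(tool,m) [ 0.0051  0.0006 -0.0158] turn 0.0 len 17
 shift after turn [ 0.0051  0.0006 -0.0158]
```

View pics/p6.png

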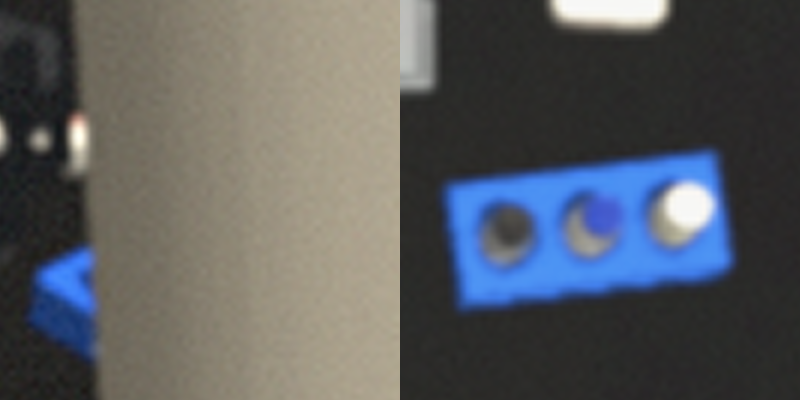

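arm_command:
  plan:
    - [0,0,-0.014,0,1]
    - [0.01,0,0,0,1]
    - [0.03,0,0,0,1]
    - [0.04,0,0,0,1]
    - [0.03,0,0,0,1]
    - [0.015,0,0,0,1]
    - [0.005,0,0,0,1]
    - [0,0,0,0,1]

```text
time_s: 21.2
eef_pos: [456.7, 79.6, 24.7]
ee_rot: [0.536, 0.461, 0.536, -0.461]
force: [0.5, -0.4, 0.4]
grip_width: 1.0
```

```bash
python3 -c "
from h import *
go(455.8,83.2,24,.15)
c=ctrl.capture('scene'); cv2.imwrite('pics/s7.png',cv2.resize(c['color'][150:270,230:390],None,fx=4,fy=4,interpolation=cv2.INTER_CUBIC)[:,:,::-1])"
```

```text
at [456.7  79.6  24.7] jaw 0.15 tilt [ 0.001 -0.    -1.   ] F [ 0.5 -0.4  0.4] grip 1.0 t 21.2
 shift(tool,m) [ 0.0007 -0.0004 -0.0037] turn -0.0 len 4
 shift after turn [ 0.0007 -0.0004 -0.0037]
```

View pics/s7.png

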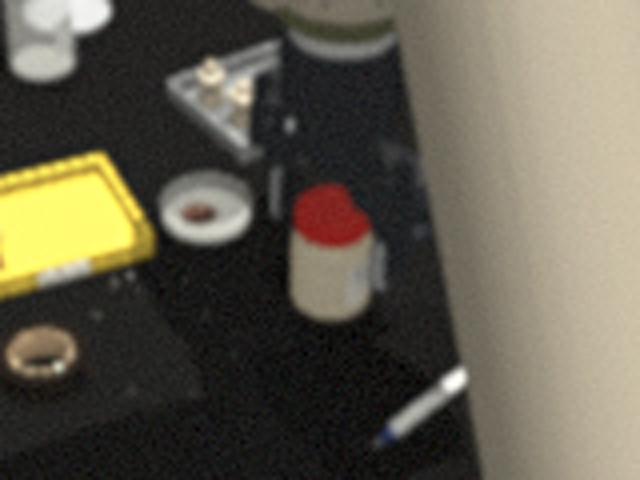

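Jar sits between the fingers; the dish (205, 210) is clear. Closing.

arm_command:
  plan:
    - [0,0,-0.0035,0,0.9]
    - [0,0,0,0,0.0]
    - [0,0,0,0,0.0]
    - [0,0,0,0,0.0]
    - [0,0,0,0,0.0]
    - [-0.01,0,0,0,0]
    - [-0.03,0,0,0,0]
    - [-0.04,0,0,0,0]
    - [-0.04,0,0,0,0]
    - [-0.01,0,0,0,0]
    - [0,0,0,0,0]
  squeeze: 45

```text
time_s: 22.62
eef_pos: [455.6, 83.2, 154.0]
ee_rot: [0.536, 0.461, 0.536, -0.461]
force: [0.2, 0.5, -1.4]
grip_width: 0.562
```

```bash
python3 - <<'E'
from h import *
go(528.6,379.,155,.15)
for n in('scene','top'):
  c=ctrl.capture(n)
  im=cv2.resize(c['color'],None,fx=6,fy=6,interpolation=cv2.INTER_CUBIC)[:,:,::-1].copy()
  u,v=(proj(c,(523,415,20))*6).astype(int); cv2.imwrite(f'pics/hh_{n}.png',im[v-250:v+250,u-300:u+300]); print(n,u,v)
E
```

```text
at [455.6  83.2 154. ] jaw 0.15 tilt [-0.  0. -1.] F [ 0.2  0.5 -1.4] grip 0.562 t 22.62
 shift(tool,m) [-0.001   0.1164 -0.2816] turn -0.0 len 305
 shift after turn [-0.001   0.1164 -0.2816]
scene 1064 1496
top 1291 1207
```

View pics/hh_top.png

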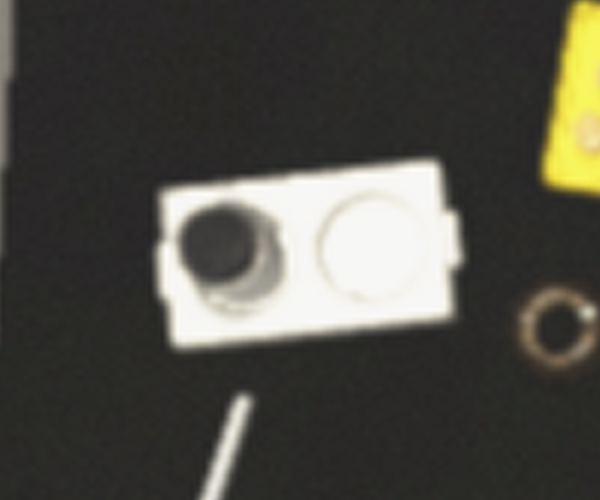

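View pics/hh_scene.png

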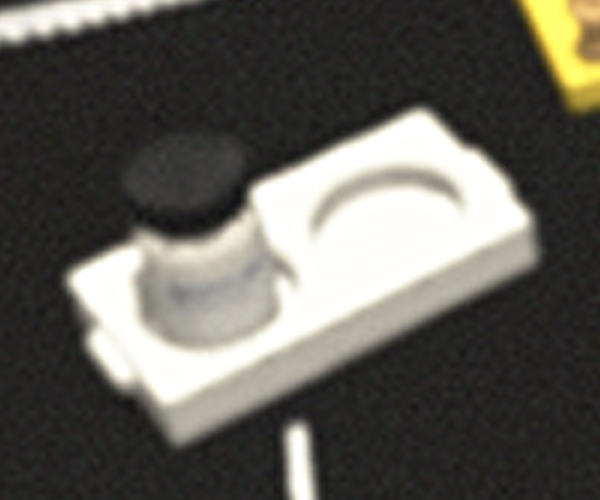

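```bash
python3 - <<'E'
from h import *
c=ctrl.capture('top')
f=lambda u,v,z:atz(c,((1291-300+u+.5)/6-.5,(1207-250+v+.5)/6-.5),z)
print("well",f(375,248,22),f(318,248,22),f(430,248,22),f(375,192,22),f(375,302,22))
A,B=f(160,187,22),f(440,160,22); print(A,B,np.linalg.norm(A-B),np.arctan2(-(A-B)[0],(A-B)[1]))
s=ctrl.capture('scene')
g=lambda u,v,z:atz(s,((1064-300+u+.5)/6-.5,(1496-250+v+.5)/6-.5),z)
P=[g(68,278,22),g(423,108,22),g(535,212,22),g(175,405,22)]
for p in P: print(p)
print("dists",[np.linalg.norm(P[i]-P[i-1]) for i in range(4)], "centre",sum(P)/4)
d=P[0]-P[1];print("yaw",np.arctan2(-d[0],d[1]))
E
python3 - <<'E'
import sys; sys.path.insert(0,'.')
from fit import *
cs={n:ctrl.capture(n) for n in("scene","top")}
lug=np.vstack([box(84,152,22)])
p=(523,415,.13)
its=[]
for n,c in cs.items():
    w=win_of(c,SH['holder'],p,14)
    m=soft(c,w,proj(c,(528,379,5)),lambda im:lin(im.max(2),60,140))
    # fill black jar region, remove lugs by opening
    k=cv2.morphologyEx((m>.5).astype(np.uint8),cv2.MORPH_CLOSE,np.ones((9,9)))
    m2=np.maximum(m,cv2.erode(k,np.ones((3,3))))
    x,f=fit([(c,m2,w)],SH['holder'],p,True); print(n,np.round(x,3),f)
    its.append((c,m2,w))
print(fit(its,SH['holder'],p,True))
E
```

```text
well [526.33613551 374.56199854  22.        ] [525.73324028 406.31819223  22.        ] [526.91869128 343.99251838  22.        ] [557.68168478 376.07131547  22.        ] [496.27486504 373.13259884  22.        ]
[558.3431071  496.82154201  22.        ] [576.31837888 340.6638003   22.        ] 157.18890129978982 0.11460529976458693
[554.56666881 496.57414156  22.        ]
[577.56650462 344.25569346  22.        ]
[495.08338678 330.44352733  22.        ]
[468.72265628 482.20937224  22.        ]
dists [np.float64(87.037584328238), np.float64(154.0451300027009), np.float64(83.6315769495203), np.float64(154.03817640944806)] centre [523.98480412 413.37068365  22.        ]
yaw 0.14986619519116684
scene [5.23788e+02 4.14584e+02 1.56000e-01] 131.9399245164215
top [5.23865e+02 4.15467e+02 1.32000e-01] 80.00299745594512
(array([5.23730246e+02, 4.14662663e+02, 1.46491367e-01]), np.float64(214.83649844210714))
```

```bash
python3 - <<'E'
from h import *
a=np.linspace(0,2*np.pi,60); out=[]
for n in('scene','top'):
  c=ctrl.capture(n); K=12
  im=cv2.resize(c['color'],None,fx=K,fy=K,interpolation=cv2.INTER_CUBIC)[:,:,::-1].astype(float)
  u,v=(proj(c,(528,378,20))*K).astype(int)
  im=im[v-250:v+250,u-200:u+200]; im=np.clip((im-150)*2.4,0,255).astype(np.uint8).copy()
  for (x,y,r,z),col in (((529,378.5,31,22),(0,0,255)),((529,378.5,30,5),(0,200,0)),((526.5,375,31,22),(255,0,0))):
    P=np.array([(proj(c,(x+r*np.cos(t),y+r*np.sin(t),z))+.5)*K-.5-[u-200,v-250] for t in a]).astype(np.int32); cv2.polylines(im,[P],True,col,1)
  out.append(im)
cv2.imwrite('pics/w8.png',np.hstack(out))
E
```

```text
(no output)
```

View pics/w8.png

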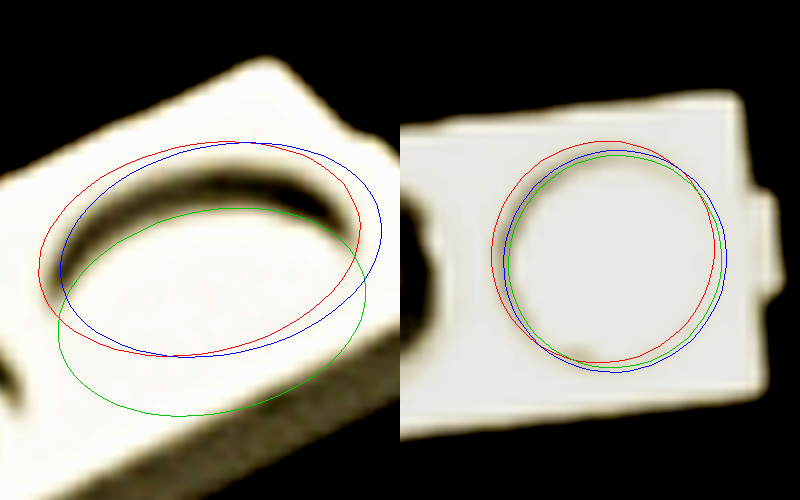

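arm_command:
  plan:
    - [0,0.01,-0.03,0,0]
    - [0,0.02,-0.045,0,0]
    - [0,0.02,-0.045,0,0]
    - [0,0.02,-0.045,0,0]
    - [0,0.02,-0.045,0,0]
    - [0,0.016,-0.04,0,0]
    - [0,0.01,-0.03,0,0]
    - [0,0,0,0,0]
    - [0,0,0,0,0]

```text
time_s: 24.15
eef_pos: [528.5, 376.9, 153.8]
ee_rot: [0.536, 0.461, 0.536, -0.462]
force: [0.3, -0.6, -2.3]
grip_width: 0.557
```

```bash
python3 -c "
from h import *
go(528.3,377.5,60,.15)
c=ctrl.capture('scene');im=c['color'];cv2.imwrite('pics/s9.png',cv2.resize(im[150:300,100:300],None,fx=4,fy=4,interpolation=cv2.INTER_CUBIC)[:,:,::-1])"
```

```text
at [528.5 376.9 153.8] jaw 0.15 tilt [-0.001 -0.001 -1.   ] F [ 0.3 -0.6 -2.3] grip 0.557 t 24.15
 shift(tool,m) [ 0.0938 -0.     -0.0007] turn -0.0 len 94
 shift after turn [ 0.0938 -0.     -0.0007]
```

View pics/s9.png

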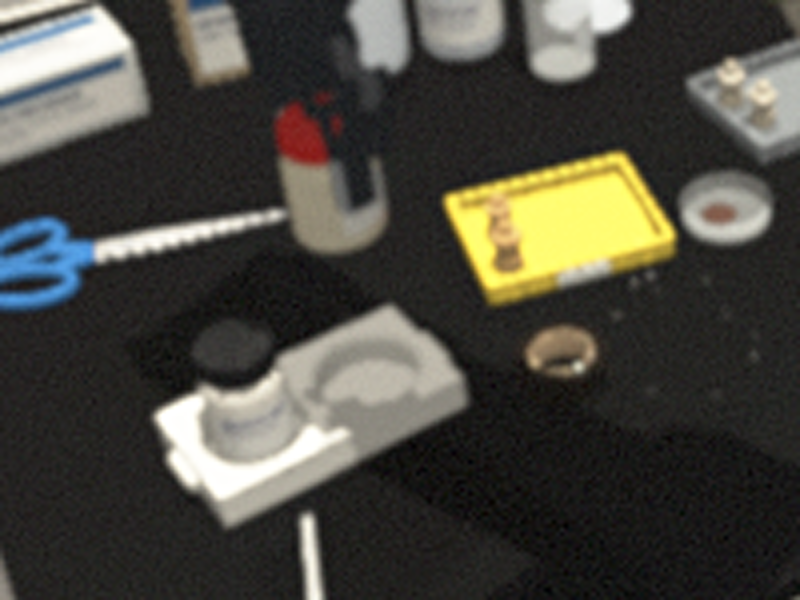

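arm_command:
  plan:
    - [0.02,0,0,0,0]
    - [0.03,0,0,0,0]
    - [0.03,0,0,0,0]
    - [0.018,0,0,0,0]
    - [0,0,0,0,0]
    - [0,0,0,0,0]

```text
time_s: 24.95
eef_pos: [529.4, 377.5, 57.7]
ee_rot: [0.536, 0.462, 0.536, -0.46]
force: [-0.7, -0.2, -2.0]
grip_width: 0.556
```

```bash
python3 -c "
from h import *
go(528.3,377.5,30,.15)
c=ctrl.capture('scene');im=c['color'];cv2.imwrite('pics/s10.png',cv2.resize(im[190:290,120:260],None,fx=5,fy=5,interpolation=cv2.INTER_CUBIC)[:,:,::-1])"
```

```text
at [529.4 377.5  57.7] jaw 0.15 tilt [ 0.002  0.001 -1.   ] F [-0.7 -0.2 -2. ] grip 0.556 t 24.95
 shift(tool,m) [ 0.0277 -0.0011 -0.0001] turn -0.0 len 28
 shift after turn [ 0.0277 -0.0011 -0.0001]
```

View pics/s10.png

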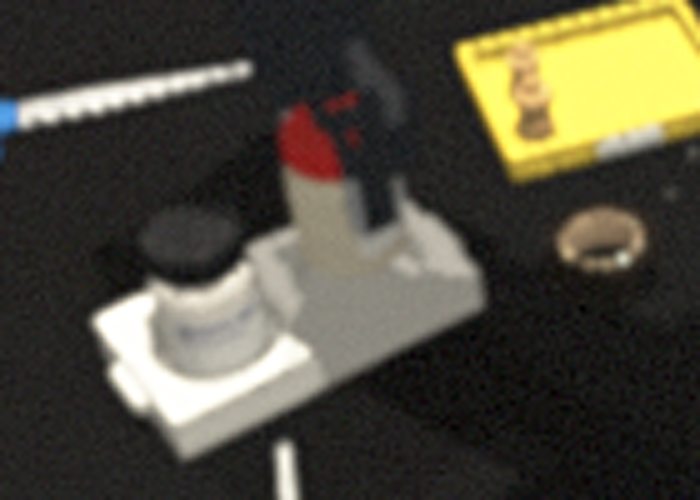

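arm_command:
  plan:
    - [0.006,-0.0005,0,0,0]
    - [0.006,0,0,0,0]
    - [0.004,0,0,0,0]
    - [0,0,0,0,0]

```text
time_s: 25.5
eef_pos: [528.0, 377.3, 39.8]
ee_rot: [0.536, 0.461, 0.536, -0.461]
force: [-0.0, 0.2, -2.0]
grip_width: 0.562
```

arm_command:
  plan:
    - [0.005,0,0,0,0]
    - [0.003,0,0,0,0]
    - [0.001,0,0,0,0]
    - [0,0,0,0,0]

```text
time_s: 26.0
eef_pos: [528.2, 377.3, 31.3]
ee_rot: [0.536, 0.461, 0.536, -0.461]
force: [1.4, 0.9, -1.9]
grip_width: 0.565
```

arm_command:
  plan:
    - [0.001,0,0,0,0]
    - [0.001,0,0,0,0]
    - [0,0,0,0,0]

```text
time_s: 26.38
eef_pos: [528.2, 377.4, 30.0]
ee_rot: [0.536, 0.461, 0.536, -0.461]
force: [-2.1, -0.6, 5.6]
grip_width: 0.564
```

arm_command:
  plan:
    - [0,0,0,0,0.7]
    - [0,0,0,0,0.9]
    - [0,0,0,0,1]
    - [-0.01,0,0,0,1]
    - [-0.03,0,0,0,1]
    - [-0.04,0,0,0,1]
    - [-0.04,0,0,0,1]
    - [0,-0.01,0.03,0,0.8]
    - [0,-0.02,0.045,0,0.6]
    - [0,-0.02,0.045,0,0.6]
    - [0,-0.02,0.045,0,0.6]
    - [0,-0.02,0.045,0,0.6]

```text
time_s: 27.88
eef_pos: [470.1, 154.9, 150.1]
ee_rot: [0.536, 0.461, 0.536, -0.461]
force: [0.5, -0.5, 0.6]
grip_width: 0.601
```

```bash
python3 -c "
from h import *
go(400.3,-59.8,150,.15)
ims=[]
for n in('scene','top'):
  c=ctrl.capture(n)
  im=cv2.resize(c['color'],None,fx=6,fy=6,interpolation=cv2.INTER_CUBIC)[:,:,::-1].copy()
  u,v=(proj(c,(524,413,30))*6).astype(int); ims.append(im[v-220:v+180,u-200:u+200])
cv2.imwrite('pics/p11.png',np.hstack(ims))"
```

```text
at [470.1 154.9 150.1] jaw 0.15 tilt [ 0.001  0.    -1.   ] F [ 0.5 -0.5  0.6] grip 0.601 t 27.88
 shift(tool,m) [-0.     -0.1012  0.2018] turn 0.0 len 226
 shift after turn [-0.     -0.1011  0.2018]
```

View pics/p11.png

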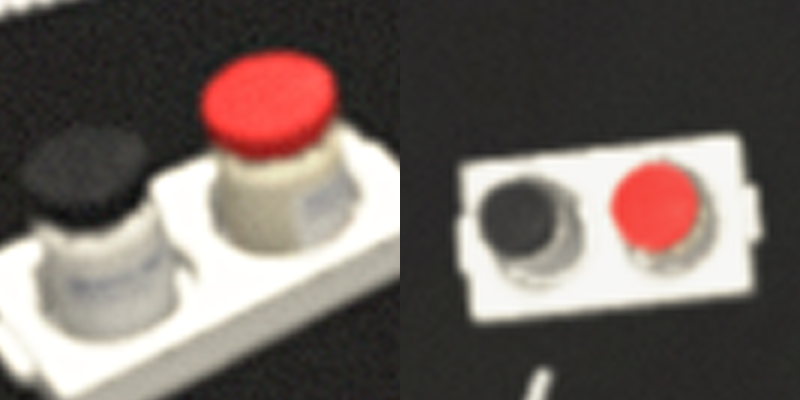

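arm_command:
  plan:
    - [0,-0.01,0.03,0,0.45]
    - [0,-0.02,0.04,0,0.45]
    - [0,-0.02,0.04,0,0.45]
    - [0,-0.02,0.04,0,0.45]
    - [0,-0.02,0.034,0,0.45]
    - [0.01,-0.011,0.018,0,0.45]
    - [0.03,0,0,0,0.45]
    - [0.03,0,0,0,0.45]
    - [0.02,0,0,0,0.45]
    - [0,0,0,0,0.45]
    - [0,0,0,0,0.45]

```text
time_s: 29.35
eef_pos: [401.6, -58.7, 60.3]
ee_rot: [0.537, 0.461, 0.536, -0.461]
force: [0.0, -0.4, 1.3]
grip_width: 0.447
```

```bash
python3 -c "
from h import *
go(400.3,-59.8,4,.15)
ims=[]
for n in('scene','top'):
  c=ctrl.capture(n)
  im=cv2.resize(c['color'],None,fx=6,fy=6,interpolation=cv2.INTER_CUBIC)[:,:,::-1].copy()
  u,v=(proj(c,(400,-60,30))*6).astype(int); ims.append(im[v-220:v+180,u-200:u+200])
  if n=='top': print([atz(c,p,5) for p in((353,254),(358,242))])
cv2.imwrite('pics/p12.png',np.hstack(ims))"
```

```text
at [401.6 -58.7  60.3] jaw 0.15 tilt [ 0.002 -0.001 -1.   ] F [ 0.  -0.4  1.3] grip 0.447 t 29.35
 shift(tool,m) [ 0.0563 -0.0015  0.0009] turn 0.0 len 56
 shift after turn [ 0.0563 -0.0015  0.0009]
[array([359.27368661, -44.25885953,   5.        ]), array([399.00325467, -60.21874561,   5.        ])]
```

View pics/p12.png

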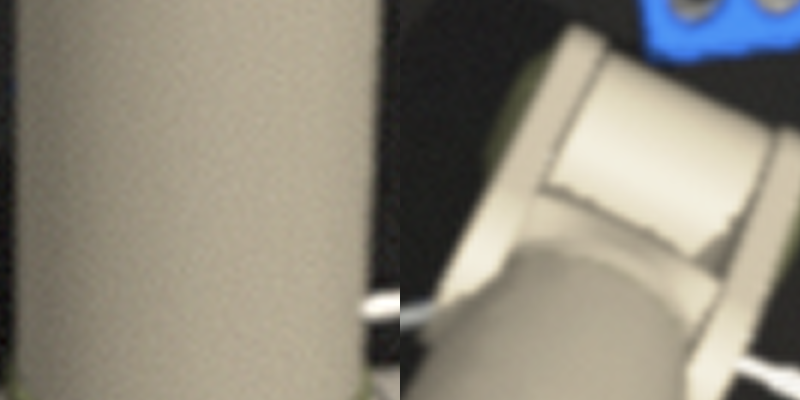

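arm_command:
  plan:
    - [0.02,-0.0008,0,0,0.45]
    - [0.02,0,0,0,0.45]
    - [0.01,0,0,0,0.45]
    - [0.005,0,0,0,0.45]
    - [0,0,0,0,0.45]
    - [0,0,0,0,0.45]

```text
time_s: 30.2
eef_pos: [400.4, -58.8, 4.8]
ee_rot: [0.536, 0.461, 0.536, -0.461]
force: [0.2, -0.5, 0.8]
grip_width: 0.45
```

```bash
python3 -c "
from h import *
go(400.3,-59.8,4,.15)"
```

```text
at [400.4 -58.8   4.8] jaw 0.15 tilt [ 0.001 -0.    -1.   ] F [ 0.2 -0.5  0.8] grip 0.45 t 30.2
 shift(tool,m) [ 0.0008 -0.0002  0.0009] turn -0.0 len 1
 shift after turn [ 0.0008 -0.0002  0.0009]
```

arm_command:
  plan:
    - [0,0,0.001,0,0.4]
    - [0,0,0,0,0.0]
    - [0,0,0,0,0.0]
    - [0,0,0,0,0.0]
    - [0,0,0,0,0.0]
    - [0,0,0,0,0]
  squeeze: 35

```text
time_s: 30.95
eef_pos: [400.4, -59.8, 4.6]
ee_rot: [0.536, 0.461, 0.536, -0.461]
force: [-1.1, -0.1, 5.4]
grip_width: 0.216
```

arm_command:
  plan:
    - [-0.005,0,0,0,0]
    - [-0.02,0,0,0,0]
    - [-0.04,0,0,0,0]
    - [-0.04,0,0,0,0]
    - [-0.03,0,0,0,0]
    - [0,0,0,0,0]

```text
time_s: 31.7
eef_pos: [401.0, -60.0, 140.9]
ee_rot: [0.537, 0.462, 0.535, -0.461]
force: [-0.8, -0.5, -0.3]
grip_width: 0.215
```

```bash
python3 -c "
from h import *
go(608,184,140,.15)"
```

```text
at [401.  -60.  140.9] jaw 0.15 tilt [ 0.004 -0.002 -1.   ] F [-0.8 -0.5 -0.3] grip 0.215 t 31.7
 shift(tool,m) [ 0.0013  0.2412 -0.2103] turn 0.0 len 320
 shift after turn [ 0.0013  0.2411 -0.2103]
```

arm_command:
  plan:
    - [0,0.02,-0.02,0,0]
    - [0,0.035,-0.03,0,0]
    - [0,0.035,-0.03,0,0]
    - [0,0.035,-0.03,0,0]
    - [0,0.035,-0.03,0,0]
    - [0,0.035,-0.03,0,0]
    - [0,0.03,-0.028,0,0]
    - [0,0.019,-0.02,0,0]
    - [0,0,0,0,0]
    - [0.03,0,0,0,0]
    - [0.03,0,0,0,0]
    - [0,0,0,0,0]

```text
time_s: 33.2
eef_pos: [607.0, 191.4, 76.5]
ee_rot: [0.535, 0.46, 0.537, -0.463]
force: [-0.4, -1.0, -0.0]
grip_width: 0.215
```

```bash
python3 -c "
from h import *
go(609.3,192.4,7.6,.15)
ims=[]
for n in('scene','top'):
  c=ctrl.capture(n)
  im=cv2.resize(c['color'],None,fx=6,fy=6,interpolation=cv2.INTER_CUBIC)[:,:,::-1].copy()
  u,v=(proj(c,(609,190,30))*6).astype(int); ims.append(im[v-220:v+180,u-200:u+200])
cv2.imwrite('pics/p13.png',np.hstack(ims))"
```

```text
at [607.  191.4  76.5] jaw 0.149 tilt [-0.006 -0.001 -1.   ] F [-0.4 -1.  -0. ] grip 0.215 t 33.2
 shift(tool,m) [ 0.0689  0.0028 -0.0007] turn -0.001 len 69
 shift after turn [ 0.0689  0.0028 -0.0007]
```

View pics/p13.png

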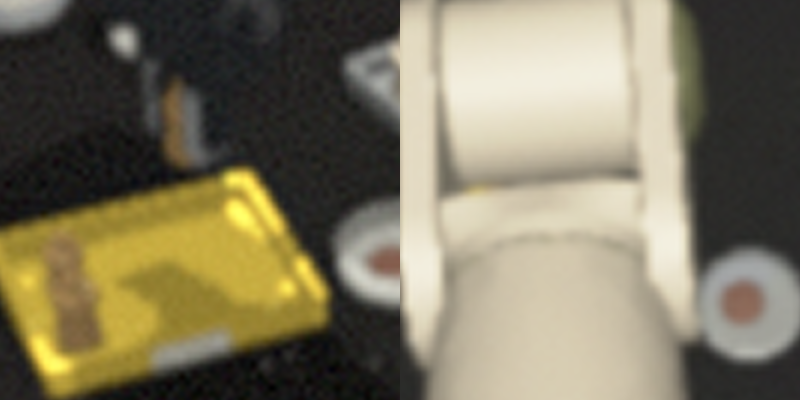

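arm_command:
  plan:
    - [0.02,0,0,0,0]
    - [0.02,0,0,0,0]
    - [0.015,0,0,0,0]
    - [0.006,0,0,0,0]
    - [0,0,0,0,0]
    - [0,0,0,0,0]

```text
time_s: 34.05
eef_pos: [609.3, 192.4, 19.0]
ee_rot: [0.536, 0.461, 0.536, -0.461]
force: [0.4, -0.5, 0.2]
grip_width: 0.216
```

```bash
python3 -c "
from h import *
go(609.3,192.4,7.6,.15)
ims=[]
for n in('scene',):
  c=ctrl.capture(n)
  im=cv2.resize(c['color'],None,fx=6,fy=6,interpolation=cv2.INTER_CUBIC)[:,:,::-1].copy()
  u,v=(proj(c,(609,190,30))*6).astype(int); ims.append(im[v-220:v+180,u-200:u+200])
cv2.imwrite('pics/p14.png',np.hstack(ims))"
```

```text
at [609.3 192.4  19. ] jaw 0.15 tilt [ 0.001  0.    -1.   ] F [ 0.4 -0.5  0.2] grip 0.216 t 34.05
 shift(tool,m) [ 0.0114 -0.     -0.    ] turn 0.0 len 11
 shift after turn [ 0.0114 -0.     -0.    ]
```

View pics/p14.png

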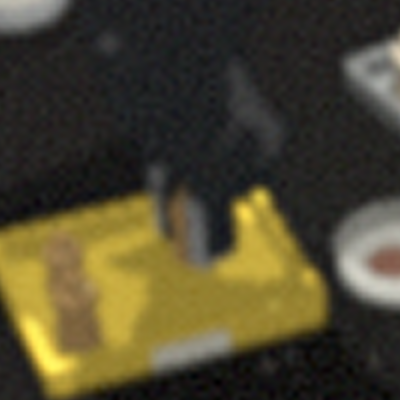

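arm_command:
  plan:
    - [0.005,0,0,0,0]
    - [0.003,0,0,0,0]
    - [0.001,0,0,0,0]
    - [0,0,0,0,0]
    - [0,0,0,0,0]

```text
time_s: 34.72
eef_pos: [609.0, 192.3, 9.4]
ee_rot: [0.536, 0.461, 0.536, -0.461]
force: [-0.1, 1.0, -0.5]
grip_width: 0.21
```

arm_command:
  plan:
    - [0.001,0,0,0,0]
    - [0.001,0,0,0,0]
    - [0,0,0,0,0]

```text
time_s: 35.1
eef_pos: [608.9, 192.3, 7.7]
ee_rot: [0.536, 0.461, 0.536, -0.461]
force: [-1.4, -0.8, 3.2]
grip_width: 0.212
```

arm_command:
  plan:
    - [0,0,0,0,0.25]
    - [0,0,0,0,0.32]
    - [0,0,0,0,0.4]
    - [0,0,0,0,0.4]
    - [-0.01,0,0,0,0.4]
    - [-0.03,0,0,0,0.4]
    - [-0.05,0,0,0,0.4]
    - [-0.05,0,0,0,0.4]
    - [0,-0.02,0.03,0,0.45]
    - [0,-0.03,0.04,0,0.45]
    - [0,-0.035,0.045,0,0.45]
    - [0,-0.035,0.045,0,0.45]

```text
time_s: 36.6
eef_pos: [513.2, 14.8, 148.1]
ee_rot: [0.537, 0.461, 0.536, -0.461]
force: [1.3, -0.4, -0.4]
grip_width: 0.449
```

```bash
python3 -c "
from h import *
go(383,-294,140,.15)
ims=[]
for n in('scene','top'):
  c=ctrl.capture(n)
  im=cv2.resize(c['color'],None,fx=6,fy=6,interpolation=cv2.INTER_CUBIC)[:,:,::-1].copy()
  u,v=(proj(c,(609,190,30))*6).astype(int); ims.append(im[v-220:v+180,u-200:u+200])
cv2.imwrite('pics/p15.png',np.hstack(ims))"
```

```text
at [513.2  14.8 148.1] jaw 0.15 tilt [ 0.001 -0.    -1.   ] F [ 1.3 -0.4 -0.4] grip 0.449 t 36.6
 shift(tool,m) [ 0.0081 -0.1751  0.2858] turn 0.0 len 335
 shift after turn [ 0.0081 -0.1749  0.2859]
```

View pics/p15.png

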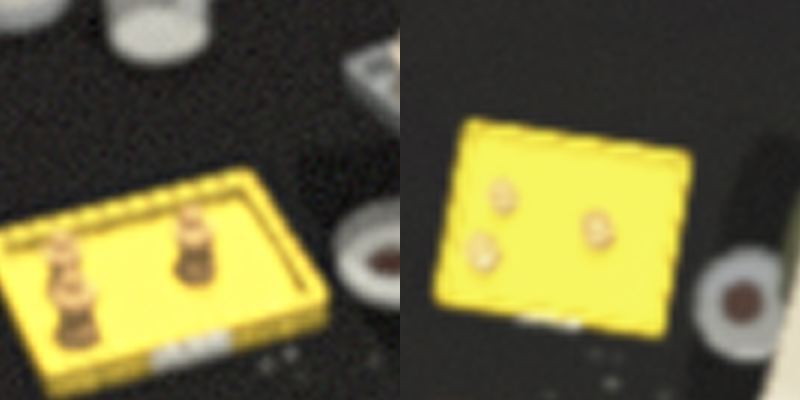

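arm_command:
  plan:
    - [0,-0.02,0.03,0,0.45]
    - [0,-0.025,0.045,0,0.45]
    - [0,-0.028,0.045,0,0.45]
    - [0,-0.028,0.045,0,0.45]
    - [0,-0.028,0.045,0,0.45]
    - [0,-0.025,0.04,0,0.45]
    - [0,-0.015,0.025,0,0.45]
    - [0,-0.005,0.011,0,0.45]
    - [0.03,0,0,0,0.45]
    - [0.03,0,0,0,0.45]
    - [0,0,0,0,0.45]
    - [0,0,0,0,0.45]

```text
time_s: 38.2
eef_pos: [385.6, -292.7, 88.5]
ee_rot: [0.537, 0.461, 0.536, -0.461]
force: [-0.3, -0.3, 0.0]
grip_width: 0.452
```

```bash
python3 -c "
from h import *
go(383.7,-294.2,4,.15)
ims=[]
for n in('scene','top'):
  c=ctrl.capture(n)
  im=cv2.resize(c['color'],None,fx=6,fy=6,interpolation=cv2.INTER_CUBIC)[:,:,::-1].copy()
  u,v=(proj(c,(384,-294,30))*6).astype(int); ims.append(im[v-220:v+180,u-200:u+200])
cv2.imwrite('pics/p16.png',np.hstack(ims))"
```

```text
at [ 385.6 -292.7   88.5] jaw 0.151 tilt [ 0.001 -0.001 -1.   ] F [-0.3 -0.3  0. ] grip 0.452 t 38.2
 shift(tool,m) [ 0.0845 -0.0022  0.0011] turn 0.001 len 85
 shift after turn [ 0.0845 -0.0022  0.0011]
```

View pics/p16.png

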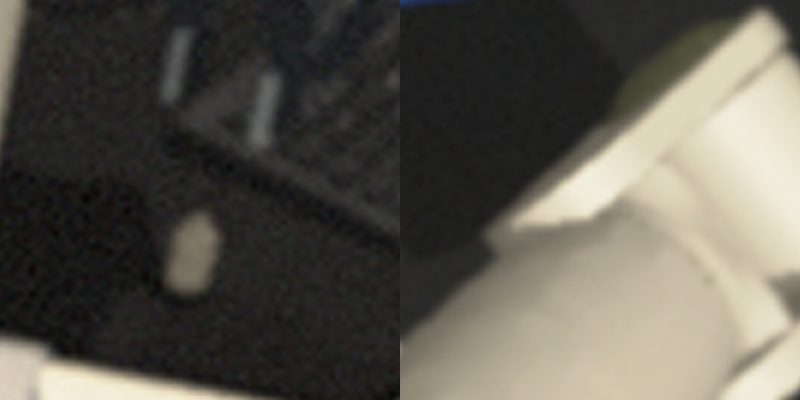

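```bash
python3 - <<'E'
from fit import *
c=ctrl.capture('scene');p=(383,-294)
w=win_of(c,SH['steel'],p,6)
for lo,hi in((60,120),(70,140)):
    m=soft(c,w,proj(c,(*p,12)),lambda im:lin(im.max(2),lo,hi))
    print(fit([(c,m,w)],SH['steel'],p), np.round(proj(c,(*p,17)),1),m.sum())
E
```

```text
(array([ 383.90277382, -291.37335134]), np.float64(4.314042679483557)) [437.  187.1] 66.43333333333332
(array([ 383.81532192, -291.14828157]), np.float64(11.490600448009832)) [437.  187.1] 50.114285714285714
```

arm_command:
  plan:
    - [0.02,-0.0015,0,0,0.45]
    - [0.03,0,0,0,0.45]
    - [0.02,0,0,0,0.45]
    - [0.01,0,0,0,0.45]
    - [0.002,0,0,0,0.45]
    - [0,0,0,0,0.45]
    - [0,0,0,0,0.45]

```text
time_s: 39.22
eef_pos: [383.6, -293.1, 5.9]
ee_rot: [0.537, 0.461, 0.536, -0.461]
force: [0.1, -0.0, 0.2]
grip_width: 0.452
```

```bash
python3 -c "
from h import *
go(383.7,-293,4,.15)"
```

```text
at [ 383.6 -293.1    5.9] jaw 0.15 tilt [ 0.001 -0.001 -1.   ] F [ 0.1 -0.   0.2] grip 0.452 t 39.23
 shift(tool,m) [ 0.0019  0.0001 -0.0001] turn 0.0 len 2
 shift after turn [ 0.0019  0.0001 -0.0001]
```

arm_command:
  plan:
    - [0.0015,0,0,0,0.4]
    - [0,0,0,0,0.0]
    - [0,0,0,0,0.0]
    - [0,0,0,0,0.0]
    - [0,0,0,0,0.0]
    - [0,0,0,0,0]

```text
time_s: 39.98
eef_pos: [383.4, -292.9, 3.9]
ee_rot: [0.536, 0.461, 0.536, -0.461]
force: [-1.3, 0.9, 4.9]
grip_width: 0.205
```

arm_command:
  plan:
    - [-0.005,0,0,0,0]
    - [-0.02,0,0,0,0]
    - [-0.04,0,0,0,0]
    - [-0.04,0,0,0,0]
    - [-0.04,0,0,0,0]
    - [0,0,0,0,0]
    - [0,0,0,0,0]

```text
time_s: 40.85
eef_pos: [383.0, -292.5, 148.0]
ee_rot: [0.536, 0.461, 0.536, -0.461]
force: [-0.5, -0.1, -0.5]
grip_width: 0.206
```

```bash
python3 -c "
from h import *
go(664,-26.5,150,.04)
c=ctrl.capture('scene');im=cv2.resize(c['color'],None,fx=6,fy=6,interpolation=cv2.INTER_CUBIC)[:,:,::-1].copy()
u,v=(proj(c,(384,-294,130))*6).astype(int);cv2.imwrite('pics/p17.png',im[v-200:v+200,u-200:u+200])
"
```

```text
at [ 383.  -292.5  148. ] jaw 0.15 tilt [-0.001  0.001 -1.   ] F [-0.5 -0.1 -0.5] grip 0.206 t 40.85
 shift(tool,m) [-0.0019  0.3175 -0.221 ] turn 0.11 len 387
 shift after turn [-0.0019  0.2914 -0.2545]
```

View pics/p17.png

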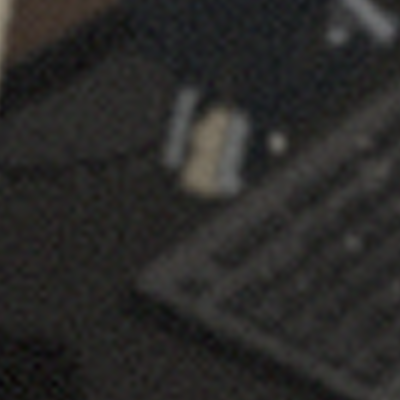

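arm_command:
  plan:
    - [0,0.02,-0.015,0,0]
    - [0,0.03,-0.02,0,0]
    - [0,0.035,-0.025,0,0]
    - [0,0.04,-0.028,0,0]
    - [0,0.04,-0.028,0,0]
    - [0,0.04,-0.028,0,0]
    - [0,0.04,-0.028,0,0]
    - [0,0.035,-0.022,0,0]
    - [0,0.025,-0.017,0,0]
    - [0,0.0125,-0.01,0,0]
    - [0,0,0,0,0]
    - [0,0,0,0,0]

```text
time_s: 42.4
eef_pos: [663.7, -27.4, 148.0]
ee_rot: [0.536, 0.461, 0.536, -0.462]
force: [0.0, 0.5, -0.4]
grip_width: 0.204
```

```bash
python3 -c "
from h import *
go(664.2,-26.3,7,.15)
ims=[]
for n in('scene','top'):
  c=ctrl.capture(n)
  im=cv2.resize(c['color'],None,fx=6,fy=6,interpolation=cv2.INTER_CUBIC)[:,:,::-1].copy()
  u,v=(proj(c,(664,-20,30))*6).astype(int); ims.append(im[v-220:v+180,u-200:u+200])
cv2.imwrite('pics/p18.png',np.hstack(ims))"
```

```text
at [663.7 -27.4 148. ] jaw 0.15 tilt [-0.002  0.    -1.   ] F [ 0.   0.5 -0.4] grip 0.204 t 42.4
 shift(tool,m) [ 0.141   0.0009 -0.001 ] turn -0.0 len 141
 shift after turn [ 0.141   0.0009 -0.001 ]
```

View pics/p18.png

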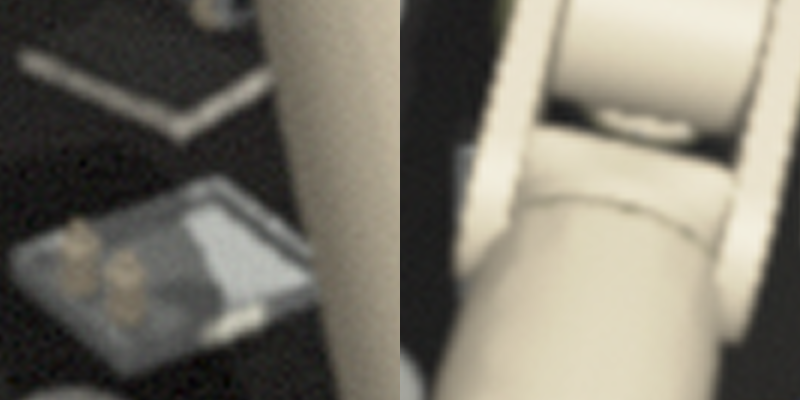

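arm_command:
  plan:
    - [0.02,0,0,0,0]
    - [0.03,0,0,0,0]
    - [0.03,0,0,0,0]
    - [0.03,0,0,0,0]
    - [0.015,0,0,0,0]
    - [0.005,0,0,0,0]
    - [0,0,0,0,0]
    - [0,0,0,0,0]

```text
time_s: 43.5
eef_pos: [664.8, -27.0, 20.0]
ee_rot: [0.537, 0.461, 0.535, -0.461]
force: [0.0, 0.5, -0.7]
grip_width: 0.208
```

```bash
python3 -c "
from h import *
go(664.2,-26.3,7,.15)
"
```

```text
at [664.8 -27.   20. ] jaw 0.15 tilt [ 0.002 -0.    -1.   ] F [ 0.   0.5 -0.7] grip 0.208 t 43.5
 shift(tool,m) [ 0.013  -0.0005 -0.0008] turn 0.0 len 13
 shift after turn [ 0.013  -0.0005 -0.0008]
```

arm_command:
  plan:
    - [0.006,0,0,0,0]
    - [0.004,0,0,0,0]
    - [0.001,0,0,0,0]
    - [0,0,0,0,0]
    - [0,0,0,0,0]

```text
time_s: 44.12
eef_pos: [664.4, -26.9, 7.9]
ee_rot: [0.536, 0.461, 0.536, -0.461]
force: [-0.2, -0.6, -0.0]
grip_width: 0.205
```

arm_command:
  plan:
    - [0.001,0,0,0,0]
    - [0.001,0,0,0,0]
    - [0,0,0,0,0]

```text
time_s: 44.5
eef_pos: [664.4, -26.9, 7.0]
ee_rot: [0.536, 0.461, 0.536, -0.461]
force: [-3.9, -0.5, 7.2]
grip_width: 0.21
```

arm_command:
  plan:
    - [0,0,0,0,0.25]
    - [0,0,0,0,0.32]
    - [0,0,0,0,0.4]
    - [0,0,0,0,0.4]
    - [-0.01,0,0,0,0.4]
    - [-0.03,0,0,0,0.4]
    - [-0.05,0,0,0,0.4]
    - [-0.05,0,0,0,0.4]
    - [-0.03,-0.03,0,0,0.4]
    - [-0.02,-0.045,-0.02,0,0.4]
    - [0,-0.045,-0.03,0,0.4]
    - [0,-0.045,-0.03,0,0.4]

```text
time_s: 46.0
eef_pos: [487.6, 28.1, 196.7]
ee_rot: [0.536, 0.462, 0.535, -0.461]
force: [0.8, 0.3, 0.6]
grip_width: 0.401
```

arm_command:
  plan:
    - [0,-0.03,-0.04,0,0.4]
    - [0,0,-0.05,0,0.4]
    - [0,0,-0.05,0,0.4]
    - [0,0,-0.05,0,0.4]
    - [0,-0.02,-0.05,0,0.4]
    - [0,-0.02,-0.05,0,0.4]
    - [0,-0.02,-0.04,0,0.4]
    - [0,0,0,0,0.4]
    - [0,0,0,0,0.4]

```text
time_s: 47.12
eef_pos: [351.1, 340.2, 196.3]
ee_rot: [0.536, 0.461, 0.536, -0.461]
force: [0.1, -0.2, -0.2]
grip_width: 0.396
```

```bash
python3 -c "
from h import *
go(400,300,220,.15)
for n in('scene','top'):
  c=ctrl.capture(n)
  cv2.imwrite(f'pics/{n}19.png',cv2.resize(c['color'][110:290,130:440] if n=='scene' else c['color'][130:280,180:440],None,fx=2.5,fy=2.5,interpolation=cv2.INTER_CUBIC)[:,:,::-1])"
```

```text
at [351.1 340.2 196.3] jaw 0.15 tilt [ 0.001  0.    -1.   ] F [ 0.1 -0.2 -0.2] grip 0.396 t 47.12
 shift(tool,m) [-0.0237  0.0423  0.047 ] turn 0.0 len 68
 shift after turn [-0.0237  0.0423  0.047 ]
```

View pics/scene19.png

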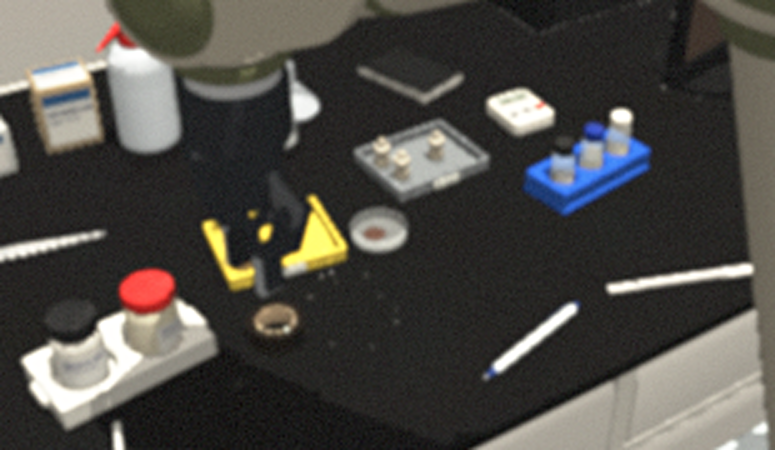

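View pics/top19.png

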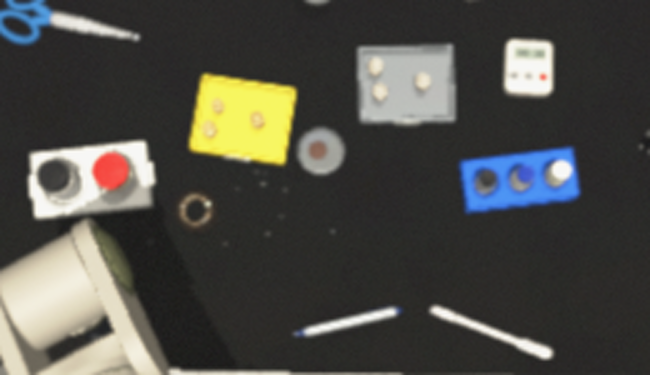

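```bash
python3 - <<'E'
from fit import *
cs={n:ctrl.capture(n) for n in("scene","top")}
p=(569,110);it=[]
for n,c in cs.items():
    w=win_of(c,SH['dish'],p,9); it.append((c,soft(c,w,proj(c,(*p,3)),bright),w))
print("dish",fit(it,SH['dish'],p))
# cap height check: triangulate caps
im=cs["scene"]["color"].astype(float)
for nm,xy,f in(("white",(541.6,-200.7),lambda i:lin(i.min(2),120,170)),("blue",(534.4,-155.3),lambda i:((i[...,2]-i[...,0]>25)&(i[...,1]<110)&(i[...,2]-i[...,1]>25)).astype(float)),("red",(528.2,377.4),lambda i:lin(i[...,0]-i[...,1],60,120))):
    zt=70 if nm!="red" else 77; zc=zt-(7 if nm!="red" else 8); uv=[]
    for c in cs.values():
        q=proj(c,(*xy,zc)).round().astype(int); m=f(c["color"].astype(float)); r=7 if nm!="red" else 14
        s=m[q[1]-r:q[1]+r+1,q[0]-r:q[0]+r+1]; Y,X=np.mgrid[q[1]-r:q[1]+r+1,q[0]-r:q[0]+r+1]
        uv.append(((s*X).sum()/s.sum(),(s*Y).sum()/s.sum()))
    print(nm,np.round(tri(list(cs.values()),uv),1),"expected z about",zc,"-",zt)
print(ctrl.sense()["time_s"])
E
```

```text
dish (array([569.14022804, 109.8884582 ]), np.float64(22.113832149829786))
white [ 539.7 -201.3   59.8] expected z about 63 - 70
blue [ 535.3 -151.8   64.6] expected z about 63 - 70
red [527.6 377.2  71.6] expected z about 69 - 77
47.325
```

All consistent; the robot is clear of everything, so I'm handing the job in.

```bash
python3 -c "
from rig import ctrl
print(ctrl.finish_job())"
```

```text
the job is handed in; nothing more can be done
None
```

All five loose pieces are in their places, moved in the order you listed, and the job was handed in at about 47 s of the 136 s allowed.

- **Vials:** the white-capped vial went into the rack's end hole (-46 mm) and the blue-capped one into the middle hole. Each met the base plate at the expected height with about 6 N.
- **Jar:** the red-lidded jar is in the free well of the jar holder and met the well floor at the expected height.
- **Fittings:** the brass fitting stands upright in the yellow tray. The steel one stands upright in the grey tray. Both went onto the free floor beside the spares.

**Last checks:** the final pictures showed the vials, the jar and the steel fitting seated and upright from both cameras. The gripper hid most of the yellow tray in the last side view. Its upright check there comes from a side picture taken just after release and the final top view.

The dish was refitted at (569.1, 109.9) against (569.2, 110.1) at the start, so it did not move. The measured cap heights were 60 mm for white and 65 mm for blue, against an expected 63 to 70, and 72 mm for red against 69 to 77.

**Disagreements:** the white cap read about 3 mm low. I put that down to the pale vial body blending into its mask, because its floor contact matched the blue vial's. The two cameras also differed by about 3 to 4 mm on the jar well's centre. I aimed between them, and the jar went in without touching the sides.

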